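# Put the sample tubes away, labels up

### The job

The brown sample tubes lying in the spill tray belong in the flat drawer unit. Pull its drawer right out, lay each of them along an empty channel of the drawer, one tube to a channel, and push the drawer fully shut; every tube in the drawer, those already there included, must lie with its barcode label facing up so that it can be read from above (roll a tube along the tray to turn it if its label does not face up). Leave the tip box and the bottle where they stand.

Things in the scene. Friction and masses are not known exactly. Their poses are not given: they have to be found in the camera images.
- drawer (a joint): how far the drawer is pulled out of its unit, m: 0 shut (front panel against the unit), 0.19 at its end stop. Slides stiffly (about 2 N) and stays where it is left; it starts shut or up to 3 cm open.
- unit_front (a point): low white steel drawer unit fixed to the bench, 270 mm deep (x), 390 mm wide (y), 78 mm high, one drawer over its whole width, a notebook on top. This point lies at the foot of the middle of its front face, on the bench; x points into the unit, z up; the drawer opens to -x.
- drawer_handle (a point): middle of the drawer's handle: a level steel bar 10 mm thick, 120 mm long, on two posts 55 mm either side of the middle; bar centre 42 mm in front of the front panel and 50 mm above the bench. The panel is 12 mm thick and reaches up to 76 mm. x points along the slide into the unit (the drawer opens to -x), y along the bar, z up. Moves with the drawer.
- drawer_floor (a point): middle of the drawer's inner floor, 16 mm above the bench; moves with the drawer; x into the unit along the channels, y across, z up. Inside 165 (x) by 350 mm (y), clear of the unit when pulled right out. Side and back walls reach 24 mm above the floor, front panel 60 mm. Flat ridges 6.5 mm high along x leave six channels 24 mm wide, centred at y = -135, -81, -27, 27, 81, 135 mm.
- drawer_channel (a point): the point where the centre of a tube laid midway along the channel at y = 27 mm lies, 15.5 mm above the floor; axes as for drawer_floor; moves with the drawer. A tube in a channel rests on the two ridge edges and does not roll; one that lies on top of a ridge has its axis 21.5 mm above the floor.
- tube_a_mark (a point): centre of a loose brown sample tube in the spill tray (may be absent): 30 mm across all along, 115 mm long, 45 to 85 g, axis 15 mm above the tray floor. x along its axis from the white cap (-57.5 mm) to the rounded tip, z out through the middle of the white barcode label, glued on, covering 84 degrees of the girth. Pushed gently it rolls without slipping, and coasts a little.
- tube_b_mark (a point): Same kind of tube as tube_a, loose in the tray (may be absent); origin and axes as for tube_a.
- tube_c_mark (a point): Same kind of tube as tube_a, loose in the tray (may be absent); origin and axes as for tube_a.
- tube_d_mark (a point): Same kind of tube as tube_a, loose in the tray (may be absent); origin and axes as for tube_a.
- stored_p_mark (a point): Same kind of tube as tube_a, but at the start it lies in the drawer's channel at y = -81 mm (may be absent, the channel is then empty), label any way round; origin and axes as for tube_a.
- stored_q_mark (a point): Same kind of tube as tube_a, but at the start it lies in the drawer's channel at y = 27 mm (may be absent, the channel is then empty), label any way round; origin and axes as for tube_a.
- stored_r_mark (a point): Same kind of tube as tube_a, but at the start it lies in the drawer's channel at y = 81 mm (may be absent, the channel is then empty), label any way round; origin and axes as for tube_a.
- tray_floor (a point): middle of the floor of a flat grey plastic spill tray fixed on the bench, 380 mm (x) by 410 mm (y) outside, z up; its floor is 2 mm above the bench, its rim 4 mm thick and 9 mm higher than its floor.
- tip_box: pipette-tip box standing on the bench, 85 x 125 x 57 mm, a bystander; origin at the centre of its underside.
- bottle: reagent bottle standing on the bench, 64 mm across, 120 mm high, a bystander; origin at the centre of its underside.

How it is judged (in metres and radians):
On the way, in this order (a step that is already met when the one before it is completed fails the run):
1. the drawer has been pulled out, at least 150 mm (value of joint drawer above 0.15 m), for 0.2 s.
2. every tube, from the tray or there before, lies in a channel of the open drawer with its label up (z of tube_a_mark in the frame of drawer_floor between 0.01 and 0.0185 m and x of tube_a_mark in the frame of drawer_floor between -0.05 and 0.05 m and y of tube_a_mark in the frame of drawer_floor between -0.16 and 0.16 m and angle between the x axis of each of tube_a_mark, tube_b_mark, tube_c_mark, tube_d_mark, stored_p_mark, stored_q_mark, stored_r_mark and the x axis of drawer_floor, either way round below 0.12 rad and angle between each of tube_a_mark, tube_b_mark, tube_c_mark, tube_d_mark, stored_p_mark, stored_q_mark, stored_r_mark's own z axis and vertical below 0.4 rad and z of tube_b_mark in the frame of drawer_floor between 0.01 and 0.0185 m and x of tube_b_mark in the frame of drawer_floor between -0.05 and 0.05 m and y of tube_b_mark in the frame of drawer_floor between -0.16 and 0.16 m and z of tube_c_mark in the frame of drawer_floor between 0.01 and 0.0185 m and x of tube_c_mark in the frame of drawer_floor between -0.05 and 0.05 m and y of tube_c_mark in the frame of drawer_floor between -0.16 and 0.16 m and z of tube_d_mark in the frame of drawer_floor between 0.01 and 0.0185 m and x of tube_d_mark in the frame of drawer_floor between -0.05 and 0.05 m and y of tube_d_mark in the frame of drawer_floor between -0.16 and 0.16 m and z of stored_p_mark in the frame of drawer_floor between 0.01 and 0.0185 m and x of stored_p_mark in the frame of drawer_floor between -0.05 and 0.05 m and y of stored_p_mark in the frame of drawer_floor between -0.16 and 0.16 m and z of stored_q_mark in the frame of drawer_floor between 0.01 and 0.0185 m and x of stored_q_mark in the frame of drawer_floor between -0.05 and 0.05 m and y of stored_q_mark in the frame of drawer_floor between -0.16 and 0.16 m and z of stored_r_mark in the frame of drawer_floor between 0.01 and 0.0185 m and x of stored_r_mark in the frame of drawer_floor between -0.05 and 0.05 m and y of stored_r_mark in the frame of drawer_floor between -0.16 and 0.16 m and value of joint drawer above 0.1 m), for 0.2 s.
At the end, for the whole second after the job is handed in: drawer shut to within 6 mm; every tube, from the tray or there before, lies in a channel (axis under 18.5 mm above the drawer floor, within 0.12 rad of the channel), middle of its label within 0.4 rad of straight up (z of tube_a_mark in the frame of drawer_floor between 0.01 and 0.0185 m and x of tube_a_mark in the frame of drawer_floor between -0.05 and 0.05 m and y of tube_a_mark in the frame of drawer_floor between -0.16 and 0.16 m and angle between the x axis of each of tube_a_mark, tube_b_mark, tube_c_mark, tube_d_mark, stored_p_mark, stored_q_mark, stored_r_mark and the x axis of drawer_floor, either way round below 0.12 rad and angle between each of tube_a_mark, tube_b_mark, tube_c_mark, tube_d_mark, stored_p_mark, stored_q_mark, stored_r_mark's own z axis and vertical below 0.4 rad and z of tube_b_mark in the frame of drawer_floor between 0.01 and 0.0185 m and x of tube_b_mark in the frame of drawer_floor between -0.05 and 0.05 m and y of tube_b_mark in the frame of drawer_floor between -0.16 and 0.16 m and z of tube_c_mark in the frame of drawer_floor between 0.01 and 0.0185 m and x of tube_c_mark in the frame of drawer_floor between -0.05 and 0.05 m and y of tube_c_mark in the frame of drawer_floor between -0.16 and 0.16 m and z of tube_d_mark in the frame of drawer_floor between 0.01 and 0.0185 m and x of tube_d_mark in the frame of drawer_floor between -0.05 and 0.05 m and y of tube_d_mark in the frame of drawer_floor between -0.16 and 0.16 m and z of stored_p_mark in the frame of drawer_floor between 0.01 and 0.0185 m and x of stored_p_mark in the frame of drawer_floor between -0.05 and 0.05 m and y of stored_p_mark in the frame of drawer_floor between -0.16 and 0.16 m and z of stored_q_mark in the frame of drawer_floor between 0.01 and 0.0185 m and x of stored_q_mark in the frame of drawer_floor between -0.05 and 0.05 m and y of stored_q_mark in the frame of drawer_floor between -0.16 and 0.16 m and z of stored_r_mark in the frame of drawer_floor between 0.01 and 0.0185 m and x of stored_r_mark in the frame of drawer_floor between -0.05 and 0.05 m and y of stored_r_mark in the frame of drawer_floor between -0.16 and 0.16 m and value of joint drawer below 0.006 m); the robot touches nothing.
It fails at once if the tip box has been shifted more than 4 cm (distance of tip_box from where it was at the start of the episode above 0.04 m).
It fails at once if the bottle has been shifted more than 4 cm (distance of bottle from where it was at the start of the episode above 0.04 m).
Of tube_a, tube_b, tube_c, tube_d only 3 to 4 are there at a start; the rules pass over those that are not, and their reading is None.
Of stored_p, stored_q, stored_r only 1 to 2 are there at a start; the rules pass over those that are not, and their reading is None.
At some moment in a run one of tube_a, tube_b, tube_c, tube_d may be knocked a few centimetres aside while the robot is not near it.
Once in a run the grip may slacken for a moment while it holds something.
It also fails if it takes over 210 s, if anything falls off the work surface, if the arm or the gripper's body presses on something with over 40 N, if the wrist force passes 120 N, or if a joint passes its speed limit or range.

### The arm

A 6-joint arm with a two-finger parallel gripper is mounted at the origin on the work surface. World frame = base frame: x ahead of the robot, y to its left, z up, the work surface at z = 0. Lengths are in mm, angles in degrees, forces in N, time in s.
With the tool pointing down it reaches from about 300 to 850 mm from the base axis. Payload 4.2 kg.
Tool frame: the origin (TCP) lies midway between the tips of the shut fingers; the grasp point (between the pads) lies 19 mm behind it; z points along the fingers, y is the line along which they close (so a half turn about z gives the same grasp; the last joint's range is limited). The gripper opens to 91 mm and grips with 3 to 60 N. Pads are 32 mm wide; open, the fingers measure 118 mm over their backs; the gripper's body (76 mm by 178 mm) begins 60 mm behind the grasp point.
Start: joints at [-67.666, 18.312, 89.639, -0, 72.044, -1.146], TCP at [229.1, -527.405, 213.976] pointing down, gripper open.
Joint ranges: [-177.97, 177.97], [-48.28, 115.42], [12.27, 149.76], [-77.06, 257.06], [2.81, 150.46], [-146.56, 146.56]. Speed limits (degrees/s): [147.25, 147.25, 180, 180, 180, 180].

### API

Orientations are given as [roll, pitch, yaw] about the fixed x, y, z axes, in that order (R = Rz(yaw) Ry(pitch) Rx(roll)).
In Python, from workcell import env gives the robot as it stands.
- The arm moves only by the shell command python3 drive.py 'ROWS' [OPENING] [FORCE]. ROWS is one flat JSON list of numbers that holds 1 to 8 rows one after another, with no inner brackets; each row has 6 numbers: dx, dy, dz in mm, then a rotation vector rx, ry, rz in degrees; each row shifts and turns the commanded pose from where the row before left it, along the tool's axes as they then stand; what a row does not reach is not made up. A row lasts 1/10 s, in which the tool goes at most 50 mm and 8.59 degrees, less where a joint would pass 70% of its speed; a pose out of reach is approached as far as the arm can. OPENING is the finger opening in mm, set as the command begins (- or left out keeps the last). The fingers move at their own pace and stop on an object; FORCE is the grip in N (left out, the last holds). Time passes only in rows, so rows that do not move let the fingers close. It prints the time, the measured TCP pose, the force, the opening and the grip force at its end. Input that does not fit is refused with a message, and nothing moves.
- env.state(): the state, without advancing time (a new reading comes with each control period).
- env.grab_frame(name): name is "side" or "top"; returns the picture (480x640x3 uint8, blue, green, red); there is no depth.
- env.camera_model(name): a dict with "fx", "fy", "cx", "cy" (pixels), "T" (4x4, takes a point from camera to world coordinates). Camera axes: x right, y up, looking along -z (the intrinsics and any distortion apply to the point x, -y, -z); pixel columns grow to the right and rows downward; lengths in mm; the calibration is good to about 2 mm. A picture is of the moment at which its call begins. camera_model takes no time and is no camera call.
- env.job_done(): hands the job in; it is judged then, once.
The state is a dict: "time_s": time; "qpos": joint angles; "qvel": joint speeds; "effort": joint torques, N m; "ee_pos": TCP position; "ee_rot": TCP orientation; "force": force on the tool from outside, world axes, zero at the start; "torque": the same for the moment, N m; "gripper_width": finger opening in mm; "gripper_force": force on a finger pad.
Only numpy, scipy, OpenCV 4.12 (cv2) and the standard library are available. Lean on these libraries where they do the work, as an engineer would, in place of code of your own. Each camera call takes 0.05 s, during which the arm holds its last target. There are 200 camera calls.

## Working session

There is one attempt and no reset: what is moved stays moved. The work goes in short steps, Python scripts to look and compute and a shell command to move; the robot and the scene stay as the last step left them, time stands still between calls to the robot, and variables do not carry over. Pictures are saved under pics/ and viewed, at most 14 in all, crops included, and the job is handed in when it is done.

```bash
ls; mkdir -p pics; python3 - <<'E'
from workcell import env
import cv2,numpy as np
np.set_printoptions(suppress=True,precision=3)
s=env.state();print(s)
for n in("side","top"):
    cv2.imwrite(f"pics/{n}0.png",env.grab_frame(n)); print(n,env.camera_model(n))
E
```

```text
drive.py
pics
workcell.py
{'time_s': 0.0, 'qpos': array([-67.667,  18.352,  89.705,  -0.002,  72.044,  -1.148]), 'qvel': array([-0.095,  0.011,  0.006,  0.014, -0.003,  0.055]), 'effort': array([  0.   , -41.246, -23.197,   0.072,   0.046,  -0.   ]), 'ee_pos': array([ 228.887, -526.938,  213.124]), 'ee_rot': array([-179.898,    0.   ,   23.481]), 'force': array([ 0.228, -0.009, -0.487]), 'torque': array([-0.06 ,  0.013, -0.006]), 'gripper_force': 0.0, 'gripper_width': 91.09689648087011}
side {'fx': 595.9437744638697, 'fy': 595.9437744638697, 'cx': 320.48641856732894, 'cy': 231.8775052882327, 'T': array([[  -0.82 ,    0.433,   -0.374,   88.993],
       [  -0.572,   -0.597,    0.562,  777.451],
       [   0.02 ,    0.675,    0.738, 1115.061],
       [   0.   ,    0.   ,    0.   ,    1.   ]])}
top {'fx': 481.4615454158229, 'fy': 481.4615454158229, 'cx': 321.4181985735453, 'cy': 227.16763104959256, 'T': array([[ -0.089,   0.964,  -0.252, 385.787],
       [ -0.996,  -0.087,   0.018, -22.242],
       [ -0.004,   0.253,   0.967, 951.171],
       [  0.   ,   0.   ,   0.   ,   1.   ]])}
```
View pics/side0.png

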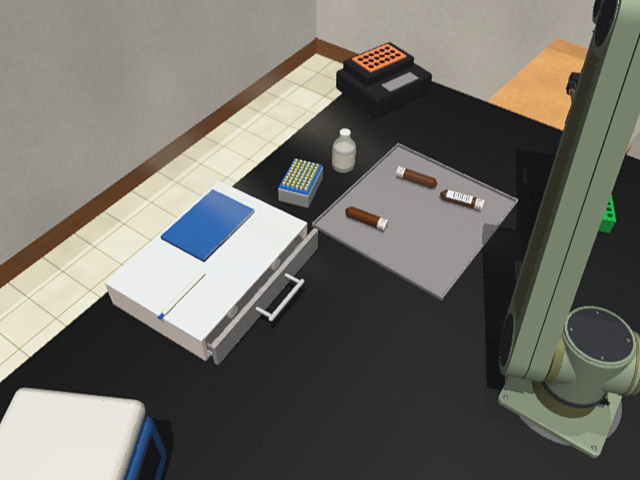

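View pics/top0.png

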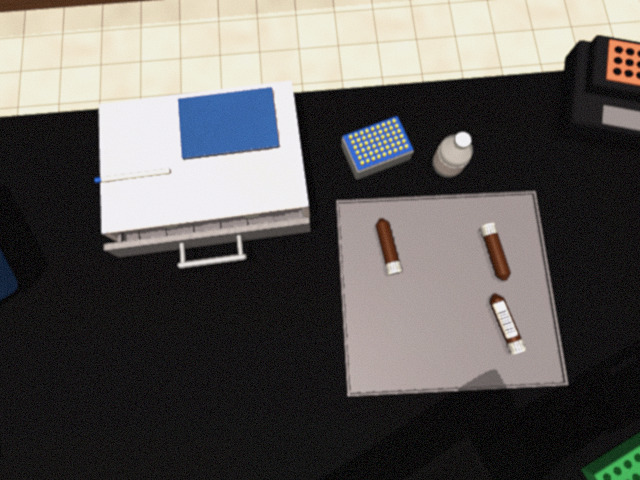

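The side view shows three tubes in the tray at (416,176), (462,199) with label up, and (366,218). The handle runs from (261,318) to (301,280). In the top view the tubes are at (388,246), (496,251) and (507,323), the handle runs from (181,264) to (244,257), and the drawer is slightly open.

```bash
cat > h.py <<'E'
from workcell import env
import cv2,numpy as np
from scipy.spatial.transform import Rotation as R
np.set_printoptions(suppress=True,precision=1)
C={n:env.camera_model(n) for n in("side","top")}
def ray(n,p):
    m=C[n];d=np.array([(p[0]-m["cx"])/m["fx"],-(p[1]-m["cy"])/m["fy"],-1.]);T=m["T"]
    d=T[:3,:3]@d;return T[:3,3],d/np.linalg.norm(d)
def plane(n,p,z):
    o,d=ray(n,p);return o+d*(z-o[2])/d[2]
def proj(n,P):
    m=C[n];T=m["T"];c=T[:3,:3].T@(np.array(P,float)-T[:3,3])
    return np.array([m["cx"]+m["fx"]*c[0]/-c[2],m["cy"]-m["fy"]*c[1]/-c[2]])
def tri(ps,pt):
    (a,u),(b,v)=ray("side",ps),ray("top",pt)
    s,t=np.linalg.lstsq(np.c_[u,-v],b-a,rcond=None)[0];P,Q=a+s*u,b+t*v
    return (P+Q)/2,np.linalg.norm(P-Q)
def brown(n,im):
    h=cv2.cvtColor(im,cv2.COLOR_BGR2HSV)
    m=((h[...,0]<14)&(h[...,1]>110)&(h[...,2]>35)&(h[...,2]<170)).astype(np.uint8)*255
    m=cv2.morphologyEx(m,cv2.MORPH_CLOSE,np.ones((3,3)))
    cs,_=cv2.findContours(m,cv2.RETR_EXTERNAL,cv2.CHAIN_APPROX_NONE)
    return [(cv2.minAreaRect(c),cv2.contourArea(c)) for c in cs if cv2.contourArea(c)>60]
def go(x,y,z,yaw):
    s=env.state();Rm=R.from_euler("xyz",s["ee_rot"],degrees=True)
    t=R.from_euler("xyz",[180,0,yaw],degrees=True)
    print("t",s["time_s"],"d tool",Rm.inv().apply(np.array([x,y,z])-s["ee_pos"]),"rot",(Rm.inv()*t).as_rotvec(degrees=True), "d in target axes",t.inv().apply(np.array([x,y,z])-s["ee_pos"]))
E
python3 - <<'E'
from h import *
for n in C:
    im=cv2.imread(f"pics/{n}0.png")
    for r,a in brown(n,im): print(n,np.array(r[0]),np.array(r[1]),r[2],a)
print("handle",tri((261,318),(181,264)),tri((301,280),(244,257)))
print("tray corners top",[plane("top",p,10) for p in((337,200),(535,192),(566,384),(349,395))])
print("unit",[plane("top",p,78) for p in((102,237),(308,209),(291,83),(99,103))])
for p in((378,161),(412,161)):pass
print("tipbox",[plane("top",p,57) for p in((342,135),(400,117),(413,150),(353,168))],"bottle",plane("top",(453,160),60))
E
```

```text
side [361.5 215.7] [33.7 10.3] 21.037511825561523 292.0
side [457.5 198.1] [34.5  9.5] 15.422160148620605 68.0
side [420.2 177.9] [33.8  8.3] 19.29004669189453 230.0
side [ 72.5 222.3] [ 17.7 193.6] 53.47114562988281 2765.0
side [219.5 115.5] [13.  70.3] 53.61565017700195 766.0
side [338.   55.3] [ 37.6 135.8] 86.22771453857422 1560.5
top [497.2 256.9] [46.8 13.6] 71.56504821777344 554.0
top [386.1 239.7] [43.2 12.8] 75.3791275024414 480.0
top [626.2  72.4] [27.2  7.1] 10.30484676361084 99.5
top [626.7  61.6] [26.2  6.6] 10.30484676361084 92.0
top [626.7  50.9] [26.   7.2] 10.30484676361084 99.5
top [623.1  62.3] [34.8 45.5] 3.814074993133545 63.5
top [68.5  5. ] [ 10. 137.] 90.0 657.0
handle (array([583.7, 238.7,  40.6]), np.float64(18.483342847927137)) (array([577.3, 113.1,  51.6]), np.float64(4.071198630441614))
tray corners top [array([685.9, -77.1,  10. ]), array([ 666.4, -484.2,   10. ]), array([ 290.6, -466.2,   10. ]), array([306.9, -62.6,  10. ])]
unit [array([631.5, 371. ,  78. ]), array([651.3, -16.8,  78. ]), array([921.2,  -4.1,  78. ]), array([911.3, 384.4,  78. ])]
tipbox [array([807.1, -97.8,  57. ]), array([ 836.2, -219.6,   57. ]), array([ 761.7, -236.1,   57. ]), array([ 734.3, -112.4,   57. ])] bottle [ 732.1 -311.4   60. ]
```

```bash
python3 - <<'E'
from h import *
for p in((181,264),(244,257)):print(plane("top",p,55))
for p in((261,318),(301,279)):print(plane("side",p,55))
im=cv2.imread("pics/side0.png")[190:380,190:340]
cv2.imwrite("pics/s1.png",np.hstack([cv2.resize(im,None,fx=3,fy=3)[:570,:400],cv2.resize(cv2.imread("pics/top0.png")[200:285,95:255],None,fx=2.5,fy=2.5,interpolation=2).__class__(0) if 0 else np.vstack([cv2.resize(cv2.imread("pics/top0.png")[200:285,150:260],(400,309)),np.zeros((261,400,3),np.uint8)])]))
E
```

```text
[571.8 231.1  55. ]
[574.6 111.9  55. ]
[586.6 247.5  55. ]
[579.5 113.3  55. ]
```

View pics/s1.png

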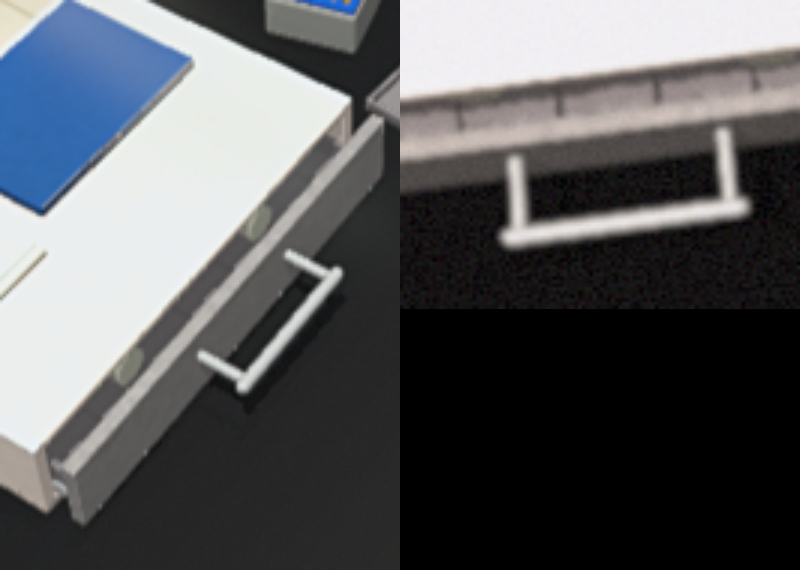

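The crops put the handle bar ends at (270,318) and (303,280) in the side view, and at (180,265) and (244.6,257) in the top view. Behind the panel the rounded ends of two stored tubes show.

```bash
python3 - <<'E'
from h import *
a,b=tri((269.5,318),(180,265)),tri((302.7,280),(244.6,257));print(a,b)
m=(a[0]+b[0])/2;print(m, np.degrees(np.arctan2(-(a[0]-b[0])[0],(a[0]-b[0])[1])))
for y in(-87,93):
  go(m[0],m[1],200,y)
E
```

```text
(array([572.3, 234.7,  51. ]), np.float64(2.8902512777250373)) (array([575.6, 111.4,  52. ]), np.float64(0.9731422560046612))
[573.9 173.   51.5] 1.544180009807309
t 0.1 d tool [ 595.3 -504.6   14. ] rot [ -0.1   0.1 110.5] d in target axes [-681.  -381.2   13.2]
t 0.1 d tool [ 595.3 -504.6   14. ] rot [ -0.1  -0.1 -69.5] d in target axes [681.  381.2  13.2]
```

```bash
python3 drive.py '[15, 0, 0, 0, 0, -8.5, 15, 0, 0, 0, 0, -8.5, 15, 0, 0, 0, 0, -8.5, 15, 0, 0, 0, 0, -8.5, 15, 0, 0, 0, 0, -8.5, 15, 0, 0, 0, 0, -8.5, 15, 0, 0, 0, 0, -8.5, 15, 0, 0, 0, 0, -8.5]' 40
python3 -c "
from h import *
go(574,173,200,92)"
```

```text
time_s: 0.9
ee_pos: [297.1, -435.9, 213.5]
ee_rot: [-180.0, -0.0, 91.8]
force: [0.3, -1.1, -0.3]
gripper_width: 39.7
gripper_force: 0.0
t 0.9 d tool [599.7 296.5  13.8] rot [-0.  -0.  -0.2] d in target axes [598.9 298.   13.5]
```

```bash
python3 drive.py '[37, 18, 0, 0, 0, 0, 37, 18, 0, 0, 0, 0, 37, 18, 0, 0, 0, 0, 37, 18, 0, 0, 0, 0, 37, 18, 0, 0, 0, 0, 37, 18, 0, 0, 0, 0, 37, 18, 0, 0, 0, 0, 37, 18, 0, 0, 0, 0]'
python3 drive.py '[37, 18, 0, 0, 0, 0, 37, 18, 0, 0, 0, 0, 37, 18, 0, 0, 0, 0, 37, 18, 0, 0, 0, 0, 37, 18, 0, 0, 0, 0, 37, 18, 0, 0, 0, 0, 37, 18, 0, 0, 0, 0, 37, 18, 0, 0, 0, 0]'
python3 -c "
from h import *
go(574,173,32,92)"
```

```text
time_s: 1.7
ee_pos: [433.4, -135.5, 213.8]
ee_rot: [-180.0, 0.0, 91.5]
force: [0.9, -0.4, -0.7]
gripper_width: 40.1
gripper_force: 0.0
time_s: 2.5
ee_pos: [569.7, 164.1, 213.5]
ee_rot: [-180.0, 0.0, 91.5]
force: [0.2, 0.5, 0.5]
gripper_width: 39.8
gripper_force: 0.0
t 2.5 d tool [  8.9   4.7 181.4] rot [-0.   0.  -0.5] d in target axes [  8.7   4.7 181.5]
```

```bash
python3 drive.py '[9, 4, 25, 0, 0, -0.5, 0, 0, 30, 0, 0, 0, 0, 0, 30, 0, 0, 0, 0, 0, 30, 0, 0, 0, 0, 0, 30, 0, 0, 0, 0, 0, 20, 0, 0, 0, 0, 0, 16, 0, 0, 0, 0, 0, 0, 0, 0, 0]' 34
python3 drive.py '[0, 0, 0, 0, 0, 0, 0, 0, 0, 0, 0, 0, 0, 0, 0, 0, 0, 0, 0, 0, 0, 0, 0, 0, 0, 0, 0, 0, 0, 0]' 0 25
python3 -c "
from h import *
go(574,173,32,92)"
```

```text
time_s: 3.3
ee_pos: [571.1, 171.0, 30.2]
ee_rot: [-179.7, 0.1, 92.0]
force: [-0.1, -1.5, -0.4]
gripper_width: 34.1
gripper_force: 0.0
time_s: 3.8
ee_pos: [574.3, 171.8, 34.1]
ee_rot: [179.8, -0.0, 92.0]
force: [1.8, 0.3, 2.5]
gripper_width: 9.2
gripper_force: 25.0
t 3.8 d tool [ 1.2 -0.3  2.1] rot [ 0.2 -0.   0. ] d in target axes [ 1.2 -0.3  2.1]
```

```bash
python3 drive.py '[0, -10, 0, 0, 0, 0, 0, -20, 0, 0, 0, 0, 0, -25, 0, 0, 0, 0, 0, -25, 0, 0, 0, 0, 0, -25, 0, 0, 0, 0, 0, -25, 0, 0, 0, 0, 0, -15, 0, 0, 0, 0, 0, -10, 0, 0, 0, 0]'
python3 drive.py '[0, -5, 0, 0, 0, 0, 0, -3, 0, 0, 0, 0, 0, -3, 0, 0, 0, 0, 0, -3, 0, 0, 0, 0, 0, -3, 0, 0, 0, 0, 0, 0, 0, 0, 0, 0]'
```

```text
time_s: 4.6
ee_pos: [416.9, 164.6, 34.0]
ee_rot: [180.0, 0.2, 92.1]
force: [3.4, -7.8, 9.2]
gripper_width: 9.3
gripper_force: 25.0
time_s: 5.2
ee_pos: [406.6, 164.2, 34.1]
ee_rot: [179.3, 0.1, 92.2]
force: [15.7, -13.8, -2.4]
gripper_width: 9.2
gripper_force: 25.0
```

```bash
python3 drive.py '[0, 0, 0, 0, 0, 0, 0, 0, 0, 0, 0, 0, 0, 0, 0, 0, 0, 0, 0, 0, -20, 0, 0, 0, 0, 0, -40, 0, 0, 0, 0, 0, -45, 0, 0, 0, 0, 0, -45, 0, 0, 0, -40, 0, -30, 0, 0, 0]' 34
python3 drive.py '[-50, 0, 0, 0, 0, 0, -50, 0, 0, 0, 0, 0, -50, 0, 0, 0, 0, 0, -50, 0, 0, 0, 0, 0, -50, 0, 0, 0, 0, 0, -30, 0, 0, 0, 0, 0, -30, -20, 0, 0, 0, 0, -30, -20, 0, 0, 0, 0]'
python3 - <<'E'
from h import *
for n in C: cv2.imwrite(f"pics/{n}2.png",env.grab_frame(n))
t=cv2.imread("pics/top2.png");s=cv2.imread("pics/side2.png")
cv2.imwrite("pics/v2.png",np.vstack([cv2.resize(t[190:350,80:320],(600,400),interpolation=2)]))
cv2.imwrite("pics/v2s.png",cv2.resize(s[190:450,180:520],(784,600),interpolation=2))
E
```

```text
time_s: 6.0
ee_pos: [402.9, 128.3, 215.7]
ee_rot: [179.8, -0.2, 92.3]
force: [1.0, -0.2, 0.7]
gripper_width: 34.2
gripper_force: 0.0
time_s: 6.8
ee_pos: [373.1, -215.8, 212.1]
ee_rot: [-179.9, -0.1, 92.0]
force: [0.1, -0.5, -0.1]
gripper_width: 34.0
gripper_force: 0.0
```

View pics/v2.png

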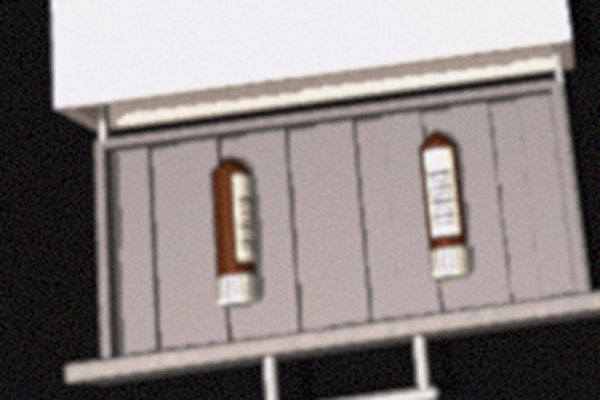

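View pics/v2s.png

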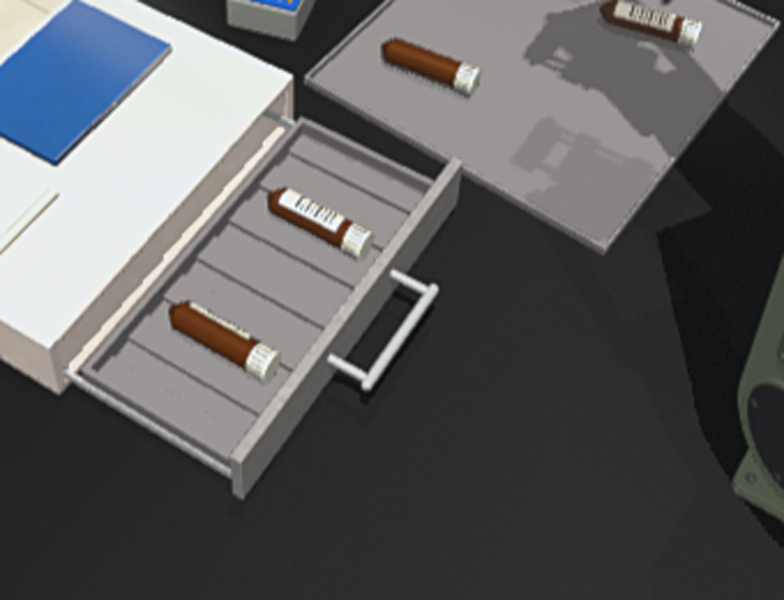

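The drawer is open. Two stored tubes lie at y=+81, label turned toward the right at crop (243,220), and y=-81, label roughly up at crop (440,195). Next I'll measure axes and label angles.

```bash
cat >> h.py <<'E'
def mask(im):
    h=cv2.cvtColor(im,cv2.COLOR_BGR2HSV)
    br=(h[...,1]>90)&((h[...,0]<16)|(h[...,0]>172))
    wh=(h[...,2]>WH)&(h[...,1]<60)
    return br,wh
WH=195
def blobs(n,im,box):
    """tube outlines within a world box [x0,x1,y0,y1] at height z"""
    br,wh=mask(im);x0,x1,y0,y1,z=box
    roi=np.zeros(im.shape[:2],np.uint8)
    cv2.fillPoly(roi,[np.array([proj(n,p) for p in((x0,y0,z),(x1,y0,z),(x1,y1,z),(x0,y1,z))]).astype(np.int32)],1)
    m=((br|wh)&(roi>0)).astype(np.uint8);m=cv2.morphologyEx(m,cv2.MORPH_CLOSE,np.ones((3,3)))
    m=cv2.morphologyEx(m,cv2.MORPH_OPEN,np.ones((3,3)))
    k,l=cv2.connectedComponents(m);out=[]
    for i in range(1,k):
        ys,xs=np.nonzero(l==i)
        if len(xs)<120 or br[ys,xs].sum()<25: continue
        p=np.c_[xs,ys].astype(float);c=p.mean(0);u=np.linalg.svd(p-c,full_matrices=False)[2][0]
        t=(p-c)@u;w=wh[ys,xs]
        v=np.array([-u[1],u[0]]);q=(p-c)@v
        L=np.percentile(t,[.3,99.7]);mid=c+u*L.mean()
        # cap: end whose last 15 px-fraction is white
        f=lambda s:w[(t>L[1]-.18*(L[1]-L[0])) if s>0 else (t<L[0]+.18*(L[1]-L[0]))].mean()
        if f(1)>f(-1):u=-u
        out.append(dict(c=mid,u=u,L=L[1]-L[0]+1,W=np.ptp(q)+1,cap=mid-u*(L[1]-L[0])/2,tip=mid+u*(L[1]-L[0])/2,n=len(xs)))
    return out
def pair(ims,box):
    """match blobs of both views; centre and axis (cap to tip) by triangulation"""
    B={n:blobs(n,ims[n],box) for n in C};res=[]
    for t in B["top"]:
        best=min(B["side"],key=lambda s:abs(tri(s["c"],t["c"])[0][2]-box[4])+3*tri(s["c"],t["c"])[1],default=None)
        if best is None: continue
        P,e=tri(best["c"],t["c"])
        A=tri(best["tip"],t["tip"])[0]-tri(best["cap"],t["cap"])[0]
        res.append((P,e,np.degrees(np.arctan2(A[1],A[0])),np.linalg.norm(A),t["c"],best["c"]))
    return res,B
def label(n,im,P,yaw,s0=-25,s1=25,r=15):
    """rays onto the tube's cylinder: whiteness against angle from vertical (deg, + = towards y axis left of x axis)"""
    br,wh=mask(im);a=np.array([np.cos(np.radians(yaw)),np.sin(np.radians(yaw)),0]);b=np.array([-a[1],a[0],0]);z=np.array([0,0,1.])
    c=proj(n,P).astype(int);A=[]
    for v in range(c[1]-45,c[1]+46):
        for u in range(c[0]-45,c[0]+46):
            o,d=ray(n,(u,v));o=o-P;dp=np.array([d@b,d@z]);op=np.array([o@b,o@z])
            q=[dp@dp,2*dp@op,op@op-r*r];D=q[1]**2-4*q[0]*q[2]
            if D<0: continue
            t=(-q[1]-D**.5)/2/q[0];h=o+t*d;s=h@a
            if s0<s<s1: A.append((np.degrees(np.arctan2(-(h@b),h@z)),wh[v,u]*1.-br[v,u]*1.,s))
    A=np.array(A);out=[]
    for k in range(-140,141,10):
        m=abs(A[:,0]-k)<7
        if m.sum()>3: out.append((k,round(A[m,1].mean(),1)))
    return out
TRAY=None
E
python3 - <<'E'
from h import *
im0={n:cv2.imread(f"pics/{n}0.png") for n in C};im2={n:cv2.imread(f"pics/{n}2.png") for n in C}
h=cv2.cvtColor(im2["top"],cv2.COLOR_BGR2HSV);print(h[280,165],h[150,0],h[330,400])
for ims,box in((im0,(310,670,-460,-85,15)),(im2,(460,610,10,340,30))):
    r,B=pair(ims,box)
    for n in B: print(n,[(b["c"],b["L"],b["W"]) for b in B[n]])
    for q in r:
        print(*q[:4],)
        for n in C: print("   ",n,label(n,ims[n],q[0],q[2]))
E
```

```text
[  4  46 127] [165  64  16] [  2  22 153]
side [(array([416.4, 176.7]), np.float64(42.184623920692076), np.float64(10.488840005052406)), (array([461.9, 198.6]), np.float64(43.630631924120266), np.float64(11.910179840983771)), (array([365.5, 217.1]), np.float64(42.36647546030442), np.float64(12.202591265964038))]
top [(array([387.7, 245.6]), np.float64(55.357212346860464), np.float64(14.362283177645963)), (array([495.6, 251.2]), np.float64(59.01889120886317), np.float64(15.25047965520278)), (array([506.5, 323.7]), np.float64(63.37455585389609), np.float64(15.295093100481289))]
[ 580.1 -167.4   19. ] 0.8874085781530522 6.8952917215145755 110.35975289722111
    side [(-120, np.float64(0.0)), (-110, np.float64(-0.8)), (-100, np.float64(-1.0)), (-90, np.float64(-1.0)), (-80, np.float64(-1.0)), (-70, np.float64(-1.0)), (-60, np.float64(-1.0)), (-50, np.float64(-1.0)), (-40, np.float64(-1.0)), (-30, np.float64(-1.0)), (-20, np.float64(-1.0)), (-10, np.float64(-1.0)), (0, np.float64(-1.0)), (10, np.float64(-0.9)), (20, np.float64(-0.2)), (30, np.float64(0.0))]
    top [(-90, np.float64(0.0))
[... 3654 characters left out ...]
 (-50, np.float64(-1.0)), (-40, np.float64(-1.0)), (-30, np.float64(-1.0)), (-20, np.float64(-1.0)), (-10, np.float64(-1.0)), (0, np.float64(-1.0)), (10, np.float64(-0.6)), (20, np.float64(0.3)), (30, np.float64(0.9)), (40, np.float64(0.3)), (50, np.float64(0.0))]
    top [(-70, np.float64(0.0)), (-60, np.float64(0.0)), (-50, np.float64(0.0)), (-40, np.float64(0.0)), (-30, np.float64(-0.2)), (-20, np.float64(-1.0)), (-10, np.float64(-1.0)), (0, np.float64(-1.0)), (10, np.float64(-1.0)), (20, np.float64(-0.9)), (30, np.float64(0.0)), (40, np.float64(0.9)), (50, np.float64(0.8)), (60, np.float64(0.3)), (70, np.float64(0.0)), (80, np.float64(0.0)), (90, np.float64(0.0)), (100, np.float64(0.0))]
```

```bash
python3 drive.py '[0, 0, 0, 0, 0, 8.5, 0, 0, 0, 0, 0, 8.5, 0, 0, 0, 0, 0, 8.5, 0, 0, 0, 0, 0, 8.5, 0, 0, 0, 0, 0, 8.5, 0, 0, 0, 0, 0, 8.5, 0, 0, 0, 0, 0, 8.5, 0, 0, 0, 0, 0, 8.5]' 60
python3 drive.py '[40, -6, 0, 0, 0, 8.5, 40, -6, 0, 0, 0, 8.5, 40, -6, 0, 0, 0, 0, 40, -6, 0, 0, 0, 0, 30, 0, 15, 0, 0, 0, 0, 0, 25, 0, 0, 0, 0, 0, 25, 0, 0, 0]'
python3 -c "
from h import *
go(580,-167,9,7)"
```

```text
time_s: 7.7
ee_pos: [374.2, -213.8, 212.4]
ee_rot: [-179.9, 0.0, 23.7]
force: [-1.0, 0.0, 0.3]
gripper_width: 59.8
gripper_force: 0.0
time_s: 8.4
ee_pos: [552.2, -149.9, 146.5]
ee_rot: [-179.9, 0.1, 7.4]
force: [-0.3, -1.6, 0.5]
gripper_width: 59.7
gripper_force: 0.0
t 8.4 d tool [ 25.5  20.7 137.4] rot [-0.1  0.1  0.4] d in target axes [ 25.5  20.4 137.5]
```

```bash
python3 drive.py '[25, 20, 20, 0, 0, 0, 0, 0, 25, 0, 0, 0, 0, 0, 25, 0, 0, 0, 0, 0, 25, 0, 0, 0, 0, 0, 20, 0, 0, 0, 0, 0, 14, 0, 0, 0, 0, 0, 7, 0, 0, 0, 0, 0, 0, 0, 0, 0]' 60
python3 drive.py '[0, 0, 0, 0, 0, 0, 0, 0, 0, 0, 0, 0, 0, 0, 0, 0, 0, 0, 0, 0, 0, 0, 0, 0, 0, 0, 0, 0, 0, 0]' 0 8
python3 -c "
from h import *
go(580,-167,9,7)"
```

```text
time_s: 9.2
ee_pos: [578.6, -168.0, 11.2]
ee_rot: [-179.9, 0.1, 7.3]
force: [-0.1, 0.6, -0.0]
gripper_width: 60.1
gripper_force: 0.0
time_s: 9.7
ee_pos: [579.3, -168.9, 12.6]
ee_rot: [180.0, -0.1, 7.3]
force: [0.0, 0.1, 2.0]
gripper_width: 29.5
gripper_force: 8.0
t 9.7 d tool [ 0.9 -1.8  3.6] rot [ 0.  -0.1  0.3] d in target axes [ 0.9 -1.8  3.6]
```

```bash
python3 drive.py '[0, 0, 0, 0, 0, 0, 0, 0, 0, 0, 0, 0, 0, -3, 0, 0, 0, 0, 0, -5, 0, 0, 0, 0, 0, -5, 0, 0, 0, 0, 0, -5, 0, 0, 0, 0, 0, -5, 0, 0, 0, 0, 0, -5, 0, 0, 0, 0]' 33
python3 drive.py '[0, -5, 0, 0, 0, 0, 0, -3, 0, 0, 0, 0, 0, -2, 0, 0, 0, 0, 0, -1, 0, 0, 0, 0, 0, 0, 0, 0, 0, 0, 0, 0, 0, 0, 0, 0]'
python3 drive.py '[0, 0, 0, 0, 0, 0, 0, 0, 0, 0, 0, 0, 0, 0, -10, 0, 0, 0, 0, 0, -30, 0, 0, 0, 0, 0, -50, 0, 0, 0, 0, 0, -50, 0, 0, 0, -30, 40, -30, 0, 0, 0, -30, 40, 0, 0, 0, 0]' 45
python3 drive.py '[-20, 45, 0, 0, 0, 0, -20, 45, 0, 0, 0, 0, -20, 45, 0, 0, 0, 0, -20, 45, 0, 0, 0, 0, -20, 45, 0, 0, 0, 0, -20, 45, 0, 0, 0, 0]'
cat > look.py <<'E'
from h import *
import sys
ims={n:env.grab_frame(n) for n in C}
for n in C: cv2.imwrite(f"pics/{n}_{sys.argv[1]}.png",ims[n])
for box in((310,670,-460,-85,15),(455,615,10,345,30)):
    r,B=pair(ims,box)
    print([len(B[n]) for n in B],"z",box[4])
    for q in r:
        P=np.r_[q[0][:2],17 if box[4]<20 else 31.5]
        print("P",q[0],"err %.1f yaw %.1f len %.0f"%q[1:4])
        for n in C: print("   ",n," ".join(f"{k}:{v:.1f}" for k,v in label(n,ims[n],P,q[2])))
E
python3 look.py a
```

```text
time_s: 10.5
ee_pos: [575.4, -140.4, 12.0]
ee_rot: [180.0, -0.0, 7.3]
force: [-0.3, 0.0, 0.5]
gripper_width: 32.7
gripper_force: 0.0
time_s: 11.1
ee_pos: [574.1, -130.2, 12.0]
ee_rot: [180.0, -0.0, 7.3]
force: [1.0, -0.2, -0.2]
gripper_width: 33.0
gripper_force: 0.0
time_s: 11.9
ee_pos: [531.2, -211.8, 183.7]
ee_rot: [179.7, -0.6, 7.5]
force: [0.3, -0.8, -0.7]
gripper_width: 45.1
gripper_force: 0.0
time_s: 12.5
ee_pos: [442.7, -495.8, 178.8]
ee_rot: [179.9, -0.0, 7.3]
force: [0.6, -0.0, 0.3]
gripper_width: 44.9
gripper_force: 0.0
[3, 3] z 15
P [ 574.7 -129.8   20.1] err 0.5 yaw 7.4 len 109
    side -120:0.0 -110:0.0 -100:-0.4 -90:-1.0 -80:-1.0 -70:-1.0 -60:-1.0 -50:-1.0 -40:-1.0 -30:-0.6 -20:0.5 -10:1.0 0:0.9 10:0.7 20:0.6 30:0.2 40:0.2
    top -90:0.0 -80:0.0 -70:0.0 -60:-0.6 -50:-1.0 -40:-1.0 -30:-0.3 -20:0.6 -10:1.0 0:0.9 10:0.8 20:0.8 30:0.8 40:0.7 50:0.4 60:0.1 70:0.0
P [ 548.9 -377.5   20.6] err 1.2 yaw -172.5 len 113
    side -30:-0.3 -20:-1.0 -10:-1.0 0:-1.0 10:-1.0 20:-1.0 30:-1.0 40:-1.0 50:-1.0 60:-1.0 70:-1.0 80:-1.0 90:-0.4 100:0.0 110:0.0 120:0.0
    top -60:0.0 -50:-0.
[... 428 characters left out ...]
:1.0 30:0.5 40:0.0 50:0.0 60:0.0
[2, 2] z 30
P [549.6  91.6  33.5] err 1.2 yaw 1.8 len 111
    side -110:0.0 -100:0.0 -90:-0.6 -80:-1.0 -70:-1.0 -60:-1.0 -50:-0.8 -40:0.2 -30:1.0 -20:0.8 -10:0.7 0:0.7 10:0.7 20:0.5 30:0.5 40:0.4
    top -70:0.0 -60:0.0 -50:0.0 -40:0.4 -30:1.0 -20:0.8 -10:0.8 0:0.9 10:0.8 20:0.7 30:0.9 40:0.8 50:0.1 60:-0.3 70:-0.1 80:0.0 90:0.0
P [542.6 254.9  36.1] err 2.1 yaw 2.7 len 110
    side -110:0.0 -100:0.0 -90:0.0 -80:-0.4 -70:-1.0 -60:-1.0 -50:-1.0 -40:-1.0 -30:-1.0 -20:-1.0 -10:-1.0 0:-1.0 10:-1.0 20:-0.7 30:0.0 40:0.6 50:1.0
    top -60:0.0 -50:0.0 -40:-0.1 -30:-0.9 -20:-1.0 -10:-1.0 0:-1.0 10:-1.0 20:-0.5 30:0.5 40:1.0 50:0.6 60:0.2 70:0.0 80:0.0 90:0.0 100:0.0
```

```bash
python3 drive.py '[22, -45, 0, 0, 0, 0, 22, -45, 0, 0, 0, 0, 22, -45, 0, 0, 0, 0, 22, -45, 0, 0, 0, 0, 22, -45, 0, 0, 0, 0, 22, -45, 0, 0, 0, 0, 22, -45, 0, 0, 0, 0, 22, -30, 0, 0, 0, 0]' 50
python3 -c "
from h import *
go(574,-130,11,7.4)"
```

```text
time_s: 13.4
ee_pos: [573.9, -126.3, 178.7]
ee_rot: [-180.0, -0.0, 7.4]
force: [1.2, -0.7, -0.8]
gripper_width: 50.2
gripper_force: 0.0
t 13.4 d tool [ -0.4   3.8 167.7] rot [-0. -0.  0.] d in target axes [ -0.4   3.7 167.7]
```

```bash
python3 drive.py '[0, 4, 25, 0, 0, 0, 0, 0, 35, 0, 0, 0, 0, 0, 35, 0, 0, 0, 0, 0, 35, 0, 0, 0, 0, 0, 20, 0, 0, 0, 0, 0, 12, 0, 0, 0, 0, 0, 6, 0, 0, 0, 0, 0, 0, 0, 0, 0]'
python3 drive.py '[0, 0, 0, 0, 0, 0, 0, 0, 0, 0, 0, 0, 0, 0, 0, 0, 0, 0, 0, 0, 0, 0, 0, 0]' 0 8
python3 drive.py '[0, 0, 0, 0, 0, 0, 0, 0, 0, 0, 0, 0, 0, -2, 0, 0, 0, 0, 0, -2, 0, 0, 0, 0, 0, 0, 0, 0, 0, 0, 0, 0, 0, 0, 0, 0]' 33
python3 drive.py '[0, 0, 0, 0, 0, 0, 0, 0, 0, 0, 0, 0, 0, 0, 0, 0, 0, 0, 0, 0, 0, 0, 0, 0, 0, 0, -10, 0, 0, 0, 0, 0, -30, 0, 0, 0, 0, 0, -40, 0, 0, 0, 0, 0, -40, 0, 0, 0]' 0 20
python3 -c "
from h import *
go(546,146,115,2.4)"
```

```text
time_s: 14.2
ee_pos: [574.7, -133.8, 9.9]
ee_rot: [180.0, -0.0, 7.3]
force: [-0.1, 0.2, 0.8]
gripper_width: 49.8
gripper_force: 0.0
time_s: 14.6
ee_pos: [575.2, -134.1, 10.6]
ee_rot: [180.0, -0.1, 7.3]
force: [-0.1, -0.9, 3.7]
gripper_width: 29.9
gripper_force: 8.0
time_s: 15.2
ee_pos: [574.0, -129.8, 9.6]
ee_rot: [180.0, 0.0, 7.3]
force: [0.1, -0.0, 0.2]
gripper_width: 33.3
gripper_force: 0.0
time_s: 16.0
ee_pos: [573.7, -129.9, 131.4]
ee_rot: [-180.0, 0.0, 7.3]
force: [0.1, -0.6, -0.8]
gripper_width: 29.9
gripper_force: 20.0
t 16.0 d tool [   7.7 -277.2   16.4] rot [-0.   0.   4.9] d in target axes [ -16.1 -276.9   16.4]
```

```bash
python3 drive.py '[0, 0, 40, 0, 0, 0, 0, 0, 40, 0, 0, 0, 0, 0, 25, 0, 0, 0, 0, 0, 10, 0, 0, 0, 0, 0, 4, 0, 0, 0, 0, 0, 0, 0, 0, 0, 0, 0, 0, 0, 0, 0]'
python3 drive.py '[0, 0, 0, 0, 0, 0, 0, 0, 0, 0, 0, 0, 0, -2, 0, 0, 0, 0, 0, -2.5, 0, 0, 0, 0, 0, 0, 0, 0, 0, 0, 0, 0, 0, 0, 0, 0]' 33
python3 drive.py '[0, 0, 0, 0, 0, 0, 0, 0, 0, 0, 0, 0, 0, 0, 0, 0, 0, 0, 0, 0, 0, 0, 0, 0, 0, 0, -10, 0, 0, 0, 0, 0, -30, 0, 0, 0, 0, 0, -40, 0, 0, 0, 0, 0, -40, 0, 0, 0]' 0 20
python3 drive.py '[0, -40, 0, 0, 0, 0, 0, -40, 0, 0, 0, 0, 0, -40, 0, 0, 0, 0, 0, -40, 0, 0, 0, 0, 0, -40, 0, 0, 0, 0, 0, -30, 0, 0, 0, 5, 0, 0, 0, 0, 0, 0, 0, 0, 0, 0, 0, 0]'
python3 -c "
from h import *
go(546,146,38,2.4)"
```

```text
time_s: 16.7
ee_pos: [575.3, -130.3, 12.2]
ee_rot: [179.9, -0.2, 7.3]
force: [0.1, -0.2, -0.5]
gripper_width: 29.7
gripper_force: 20.0
time_s: 17.3
ee_pos: [573.5, -125.4, 10.7]
ee_rot: [180.0, -0.0, 7.3]
force: [0.5, -0.6, 0.0]
gripper_width: 32.6
gripper_force: 0.0
time_s: 18.1
ee_pos: [573.1, -125.5, 132.3]
ee_rot: [180.0, 0.0, 7.3]
force: [1.2, 0.2, -0.1]
gripper_width: 29.6
gripper_force: 20.0
time_s: 18.9
ee_pos: [544.2, 102.9, 131.2]
ee_rot: [180.0, -0.0, 2.5]
force: [-0.2, -0.5, -0.9]
gripper_width: 29.6
gripper_force: 20.0
t 18.9 d tool [  3.6 -43.1  93.1] rot [ 0.  -0.   0.1] d in target axes [  3.6 -43.   93.2]
```

```bash
python3 drive.py '[3.6, -43, 0, 0, 0, 0, 0, 0, 0, 0, 0, 0, 0, 0, 30, 0, 0, 0, 0, 0, 35, 0, 0, 0, 0, 0, 20, 0, 0, 0, 0, 0, 11, 0, 0, 0, 0, 0, 5, 0, 0, 0, 0, 0, 0, 0, 0, 0]'
python3 -c "
from h import *
go(546,146,27,2.4)"
```

```text
time_s: 19.7
ee_pos: [546.5, 145.1, 29.8]
ee_rot: [180.0, -0.0, 2.3]
force: [1.0, 0.8, 0.4]
gripper_width: 29.6
gripper_force: 20.0
t 19.7 d tool [-0.4 -0.9  2.8] rot [ 0.  -0.  -0.1] d in target axes [-0.4 -0.9  2.8]
```

Release, lift, go toward tube 3 (408,-372, yaw 13.5).

```bash
python3 drive.py '[0, -1, 2, 0, 0, 0, 0, 0, 1, 0, 0, 0, 0, 0, 0, 0, 0, 0]'
python3 drive.py '[0, 0, 0, 0, 0, 0, 0, 0, 0, 0, 0, 0, 0, 0, -10, 0, 0, 0, 0, 0, -30, 0, 0, 0, 0, 0, -50, 0, 0, 0, 0, 0, -50, 0, 0, 0, 0, 40, 0, 0, 0, 0, 0, 45, 0, 0, 0, 0]' 40
python3 drive.py '[0, 45, 0, 0, 0, 0, 0, 45, 0, 0, 0, 0, 0, 45, 0, 0, 0, 0, -30, 40, 0, 0, 0, -5, -40, 30, 0, 0, 0, -6, -40, 30, 0, 0, 0, 0, 0, 45, 0, 0, 0, 0, 0, 45, 0, 0, 0, 0]'
python3 drive.py '[0, 45, 0, 0, 0, 0, 0, 45, 0, 0, 0, 0, 0, 0, 0, 0, 0, 0, 0, 0, 0, 0, 0, 0]' 50
python3 look.py b
python3 -c "
from h import *
go(409,-372,11,13.5)"
```

```text
time_s: 20.0
ee_pos: [546.4, 146.9, 27.3]
ee_rot: [-180.0, -0.1, 2.3]
force: [-0.2, -0.2, -0.7]
gripper_width: 29.6
gripper_force: 20.0
time_s: 20.8
ee_pos: [550.8, 62.1, 169.9]
ee_rot: [-180.0, -0.4, 2.5]
force: [0.7, -0.3, -0.9]
gripper_width: 39.9
gripper_force: 0.0
time_s: 21.6
ee_pos: [478.4, -276.6, 168.2]
ee_rot: [179.9, -0.1, 13.3]
force: [1.3, 0.8, -0.3]
gripper_width: 39.8
gripper_force: 0.0
time_s: 22.0
ee_pos: [499.8, -363.2, 166.8]
ee_rot: [-180.0, 0.0, 13.2]
force: [-0.9, -0.5, 0.6]
gripper_width: 49.9
gripper_force: 0.0
[1, 2] z 15
P [ 569.4 -379.4   15.7] err 38.3 yaw -175.5 len 77
    side -30:0.0 -20:0.0 -10:-0.1 0:-0.6 10:-0.6 20:-0.6 30:-0.5 40:-0.6 50:-0.6 60:-0.6 70:-0.6 80:-0.7 90:-0.8 100:-0.7 110:-0.3 120:0.0
    top -60:0.0 -50:0.0 -40:0.0 -30:0.0 -20:-0.0 -10:-0.2 0:-0.1 10:-0.1 20:-0.2 30:-0.1 40:-0.1 50:-0.2 60:-0.2 70:-0.2 80:-0.3 90:-0.3 100:-0.2
P [ 481.  -316.1  100.2] err 80.2 yaw -116.1 len 97
    side -30:0.0 -20:0.0 -10:0.0 0:0.0 10:0.0 20:0.0 30:0.0 40:0.0 50:0.0 60:0.0 70:0.0 80:0.0 90:0.0 100:0.0 110:0.0
    top -70:0.0 -60:0.0 -50:0.0 -40:0.0 
[... 487 characters left out ...]
-110:0.0 -100:0.0 -90:-0.5 -80:-1.0 -70:-1.0 -60:-1.0 -50:-0.5 -40:0.7 -30:0.9 -20:0.7 -10:0.7 0:0.7 10:0.7 20:0.7 30:0.6 40:0.4 50:0.0
    top -70:0.0 -60:0.0 -50:0.0 -40:0.7 -30:1.0 -20:0.9 -10:0.8 0:0.8 10:0.8 20:0.8 30:1.0 40:0.6 50:-0.3 60:-1.0 70:-0.5 80:0.0 90:0.0
P [542.6 254.8  36.1] err 2.1 yaw 2.4 len 110
    side -110:0.0 -100:0.0 -90:0.0 -80:-0.4 -70:-1.0 -60:-1.0 -50:-1.0 -40:-1.0 -30:-1.0 -20:-1.0 -10:-1.0 0:-1.0 10:-1.0 20:-0.7 30:0.0 40:0.6 50:0.9
    top -60:0.0 -50:0.0 -40:-0.1 -30:-0.9 -20:-1.0 -10:-1.0 0:-1.0 10:-1.0 20:-0.5 30:0.6 40:1.0 50:0.5 60:0.1 70:0.0 80:0.0 90:0.0 100:0.0
t 22.1 d tool [-90.7 -10.7 156. ] rot [-0.   0.  -0.2] d in target axes [-90.7 -11.  156. ]
```

```bash
python3 drive.py '[-45, -5, 0, 0, 0, 0, -45, -6, 20, 0, 0, 0, 0, 0, 35, 0, 0, 0, 0, 0, 40, 0, 0, 0, 0, 0, 30, 0, 0, 0, 0, 0, 18, 0, 0, 0, 0, 0, 8, 0, 0, 0, 0, 0, 4, 0, 0, 0]'
python3 drive.py '[0, 0, 0, 0, 0, 0, 0, 0, 0, 0, 0, 0, 0, 0, 0, 0, 0, 0, 0, 0, 0, 0, 0, 0, 0, 0, 0, 0, 0, 0, 0, 0, 0, 0, 0, 0]' 0 8
python3 -c "
from h import *
go(409,-372,11,13.5)"
```

```text
time_s: 22.9
ee_pos: [410.2, -371.7, 11.7]
ee_rot: [-180.0, 0.0, 13.4]
force: [-0.5, 0.7, -0.0]
gripper_width: 50.1
gripper_force: 0.0
time_s: 23.5
ee_pos: [410.6, -373.1, 12.7]
ee_rot: [179.9, -0.1, 13.3]
force: [0.3, 1.4, 6.6]
gripper_width: 30.0
gripper_force: 8.0
t 23.5 d tool [-1.3 -1.5  1.7] rot [ 0.1 -0.1 -0.2] d in target axes [-1.3 -1.5  1.7]
```

```bash
python3 drive.py '[0, 0, 0, 0, 0, 0, 0, 0, 0, 0, 0, 0, 0, 2, 0, 0, 0, 0, 0, 1, 0, 0, 0, 0, 0, 0, 0, 0, 0, 0, 0, 0, 0, 0, 0, 0]' 33
python3 drive.py '[0, 0, 0, 0, 0, 0, 0, 0, 0, 0, 0, 0, 0, 0, 0, 0, 0, 0, 0, 0, 0, 0, 0, 0, 0, 0, -10, 0, 0, 0, 0, 0, -30, 0, 0, 0, 0, 0, -40, 0, 0, 0, 0, 0, -40, 0, 0, 0]' 0 20
python3 drive.py '[20, -40, 0, 0, 0, 5.5, 20, -40, 0, 0, 0, 5.5, 0, -45, 0, 0, 0, 0, 0, -45, 0, 0, 0, 0, 0, -45, 0, 0, 0, 0, 0, -45, 0, 0, 0, 0, 0, -45, 0, 0, 0, 0, 0, -45, 0, 0, 0, 0]'
python3 drive.py '[30, -40, 0, 0, 0, 0, 30, -40, 0, 0, 0, 0, 30, -40, 0, 0, 0, 0, 0, -30, 0, 0, 0, 0, 0, 0, 0, 0, 0, 0, 0, 0, 0, 0, 0, 0]'
python3 -c "
from h import *
go(544,200.3,27,2.3)"
```

```text
time_s: 24.1
ee_pos: [410.7, -375.7, 11.6]
ee_rot: [-180.0, 0.0, 13.3]
force: [0.2, -1.0, 0.1]
gripper_width: 32.6
gripper_force: 0.0
time_s: 24.9
ee_pos: [410.5, -375.3, 133.5]
ee_rot: [-180.0, 0.0, 13.3]
force: [-0.0, -0.8, -1.2]
gripper_width: 29.7
gripper_force: 20.0
time_s: 25.7
ee_pos: [424.2, -18.3, 132.6]
ee_rot: [180.0, -0.1, 2.3]
force: [0.7, 0.2, -0.3]
gripper_width: 29.5
gripper_force: 20.0
time_s: 26.3
ee_pos: [507.9, 133.8, 131.9]
ee_rot: [180.0, 0.0, 2.4]
force: [0.2, -0.8, -1.1]
gripper_width: 29.0
gripper_force: 20.0
t 26.3 d tool [ 38.9 -65.  104.9] rot [0.  0.  0.1] d in target axes [ 38.7 -65.  104.9]
```

```bash
python3 drive.py '[20, -33, 0, 0, 0, 0, 19, -32, 0, 0, 0, 0, 0, 0, 0, 0, 0, 0, 0, 0, 35, 0, 0, 0, 0, 0, 35, 0, 0, 0, 0, 0, 20, 0, 0, 0, 0, 0, 11, 0, 0, 0, 0, 0, 4, 0, 0, 0]'
python3 drive.py '[0, 0, 0, 0, 0, 0, 0, 0, 0, 0, 0, 0]'
python3 -c "
from h import *
go(544,200.3,27,2.3)"
```

```text
time_s: 27.1
ee_pos: [544.3, 199.2, 26.8]
ee_rot: [-180.0, 0.0, 2.2]
force: [-2.3, 2.6, 4.5]
gripper_width: 29.7
gripper_force: 20.0
time_s: 27.3
ee_pos: [545.4, 199.8, 27.7]
ee_rot: [-180.0, -0.1, 2.3]
force: [0.5, -0.6, -1.3]
gripper_width: 29.5
gripper_force: 20.0
t 27.3 d tool [-1.4 -0.6  0.7] rot [-0.  -0.1  0. ] d in target axes [-1.4 -0.6  0.7]
```

Release, then go to wait in front of the drawer to look at everything.

```bash
python3 drive.py '[0, 0, 0, 0, 0, 0, 0, 0, 0, 0, 0, 0, 0, 0, -10, 0, 0, 0, 0, 0, -30, 0, 0, 0, 0, 0, -50, 0, 0, 0, 0, 0, -50, 0, 0, 0, -20, 40, 0, 0, 0, 0, -20, 45, 0, 0, 0, 0]' 40
python3 drive.py '[-20, 45, 0, 0, 0, 0, -20, 45, 0, 0, 0, 0, -20, 45, 0, 0, 0, 0, -40, 30, 0, 0, 0, 0, -50, 0, 0, 0, 0, 0, 0, 0, 0, 0, 0, 0, 0, 0, 0, 0, 0, 0]' 50
python3 look.py c
```

```text
time_s: 28.1
ee_pos: [509.3, 113.8, 169.6]
ee_rot: [-180.0, -0.4, 2.5]
force: [-1.0, -0.3, 0.3]
gripper_width: 39.9
gripper_force: 0.0
time_s: 28.8
ee_pos: [364.7, -57.6, 167.7]
ee_rot: [180.0, -0.2, 2.3]
force: [1.2, -0.3, 0.5]
gripper_width: 50.4
gripper_force: 0.0
[1, 1] z 15
P [ 556.4 -371.1   28.2] err 18.7 yaw -179.8 len 98
    side -30:-1.0 -20:-1.0 -10:-1.0 0:-1.0 10:-1.0 20:-1.0 30:-1.0 40:-1.0 50:-1.0 60:-1.0 70:-0.7 80:-0.1 90:0.0 100:0.0 110:0.0 120:0.0 130:0.0
    top -60:-1.0 -50:-1.0 -40:-1.0 -30:-1.0 -20:-1.0 -10:-1.0 0:-1.0 10:-1.0 20:-1.0 30:-1.0 40:-0.9 50:-0.5 60:-0.1 70:0.0 80:0.0 90:0.0 100:0.0
[4, 4] z 30
P [550.6  91.7  33.4] err 1.9 yaw 2.0 len 110
    side -110:0.0 -100:0.0 -90:-0.6 -80:-1.0 -70:-1.0 -60:-1.0 -50:-0.8 -40:0.2 -30:1.0 -20:0.8 -10:0.8 0:0.7 10:0.5 20:0.6 30:0.5 40:0.4 50:0.2
    top -70:0.0 -60:0.0 -50:0.0 -40:0.4 -30:1.0 -20:0.8 -10:0.7 0:0.8 10:0.7 20:0.8 30:0.9 40:0.8 50:0.1 60:-0.5 70:-0.3 80:0.0 90:0.0
P [549.7 145.5  33.6] err 2.2 yaw 1.6 len 110
    side -110:0.0 -100:0.0 -90:-0.6 -80:-1.0 -70:-1.0 -60:-1.0 -50:-0.5 -40:0.7 -30:0.9 -20:
[... 153 characters left out ...]
:-0.3 60:-0.9 70:-0.5 80:0.0 90:0.0
P [545.8 200.2  33.9] err 1.9 yaw 2.3 len 110
    side -110:0.0 -100:0.0 -90:-0.1 -80:-0.8 -70:-1.0 -60:-0.6 -50:0.6 -40:1.0 -30:0.8 -20:0.7 -10:0.8 0:0.7 10:0.6 20:0.6 30:0.6 40:0.7 50:0.0
    top -70:0.0 -60:0.2 -50:0.6 -40:0.9 -30:0.8 -20:0.7 -10:0.7 0:0.7 10:0.8 20:0.9 30:0.8 40:-0.1 50:-0.9 60:-1.0 70:-1.0 80:-0.4 90:0.0
P [544.  254.8  36. ] err 1.2 yaw 2.6 len 110
    side -110:0.0 -100:0.0 -90:0.0 -80:-0.4 -70:-1.0 -60:-1.0 -50:-1.0 -40:-1.0 -30:-1.0 -20:-1.0 -10:-1.0 0:-1.0 10:-1.0 20:-0.7 30:0.1 40:0.9 50:1.0
    top -60:0.0 -50:0.0 -40:-0.2 -30:-1.0 -20:-1.0 -10:-1.0 0:-1.0 10:-1.0 20:-0.5 30:0.6 40:0.9 50:0.5 60:0.1 70:0.0 80:0.0 90:0.0 100:0.0
```

View pics/top_c.png

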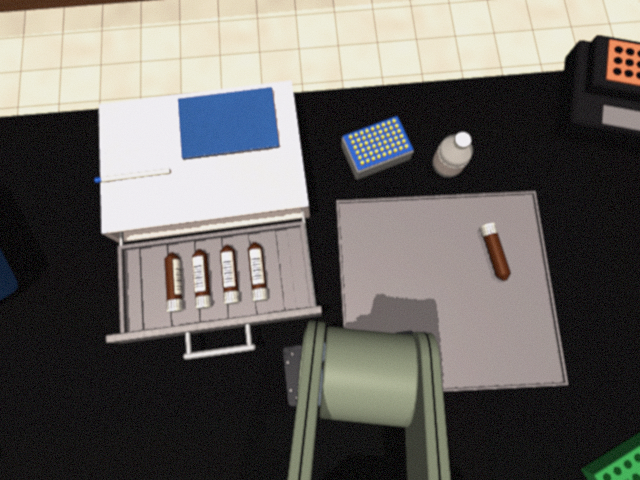

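The four drawer tubes are in their channels, with three labels up. The left one at (175,281) still shows its label on the side, and one tube remains in the tray at (495,251). Next is that tray tube.

```bash
python3 drive.py '[25, 40, 0, 0, 0, -5, 25, 40, 0, 0, 0, 0, 25, 40, 0, 0, 0, 0, 25, 40, 0, 0, 0, 0, 20, 40, 0, 0, 0, 0, 20, 40, 0, 0, 0, 0, 0, 40, 0, 0, 0, 0, 0, 30, 0, 0, 0, 0]'
python3 drive.py '[0, 0, 0, 0, 0, 0, 0, 0, 0, 0, 0, 0]'
python3 -c "
from h import *
go(549,-377.5,11,7.5)"
```

```text
time_s: 29.7
ee_pos: [542.4, -351.8, 165.7]
ee_rot: [180.0, -0.0, 7.4]
force: [-0.1, -0.3, 0.8]
gripper_width: 50.1
gripper_force: 0.0
time_s: 29.9
ee_pos: [540.9, -349.5, 165.7]
ee_rot: [-179.9, 0.0, 7.3]
force: [0.4, 0.4, -0.1]
gripper_width: 50.0
gripper_force: 0.0
t 29.9 d tool [  4.5  29.  154.7] rot [-0.1  0.  -0.2] d in target axes [  4.4  28.8 154.7]
```

```bash
python3 drive.py '[4.5, 29, 0, 0, 0, 0, 0, 0, 25, 0, 0, 0, 0, 0, 40, 0, 0, 0, 0, 0, 40, 0, 0, 0, 0, 0, 30, 0, 0, 0, 0, 0, 14, 0, 0, 0, 0, 0, 6, 0, 0, 0, 0, 0, 0, 0, 0, 0]'
python3 drive.py '[0, 0, 0, 0, 0, 0, 0, 0, 0, 0, 0, 0, 0, 0, 0, 0, 0, 0, 0, -3, 0, 0, 0, 0, 0, -5, 0, 0, 0, 0, 0, -5, 0, 0, 0, 0, 0, -5, 0, 0, 0, 0, 0, -5, 0, 0, 0, 0]' 33
python3 drive.py '[0, -5, 0, 0, 0, 0, 0, -5, 0, 0, 0, 0, 0, -3, 0, 0, 0, 0, 0, -2, 0, 0, 0, 0, 0, 0, 0, 0, 0, 0, 0, 0, 0, 0, 0, 0]'
python3 drive.py '[0, 0, 0, 0, 0, 0, 0, 0, 0, 0, 0, 0, 0, 0, -10, 0, 0, 0, 0, 0, -30, 0, 0, 0, 0, 0, -50, 0, 0, 0, 0, 0, -50, 0, 0, 0, -40, 0, -20, 0, 0, 0, -40, 0, 0, 0, 0, 0]' 45
python3 drive.py '[-40, 30, 0, 0, 0, 0, -40, 30, 0, 0, 0, 0, -40, 30, 0, 0, 0, 0, -40, 30, 0, 0, 0, 0, -40, 30, 0, 0, 0, 0, -10, 40, 0, 0, 0, 0, 0, 0, 0, 0, 0, 0, 0, 0, 0, 0, 0, 0]'
python3 look.py d | head -8; python3 -c "
from h import *
go(549,-340,11,7.5)"
```

```text
time_s: 30.7
ee_pos: [548.8, -377.3, 12.1]
ee_rot: [180.0, -0.0, 7.4]
force: [0.9, 0.4, 0.4]
gripper_width: 49.7
gripper_force: 0.0
time_s: 31.5
ee_pos: [545.1, -354.3, 11.7]
ee_rot: [-180.0, 0.0, 7.3]
force: [0.3, -0.3, -0.0]
gripper_width: 33.0
gripper_force: 0.0
time_s: 32.1
ee_pos: [543.3, -340.1, 11.7]
ee_rot: [180.0, -0.0, 7.3]
force: [-1.1, -0.3, -0.2]
gripper_width: 32.8
gripper_force: 0.0
time_s: 32.9
ee_pos: [465.6, -351.7, 176.8]
ee_rot: [179.6, -0.4, 7.4]
force: [-0.1, -0.8, 0.2]
gripper_width: 45.4
gripper_force: 0.0
time_s: 33.7
ee_pos: [279.3, -565.8, 171.9]
ee_rot: [-180.0, -0.0, 7.2]
force: [0.6, 0.6, 0.2]
gripper_width: 44.9
gripper_force: 0.0
[1, 1] z 15
P [ 543.3 -337.9   21.9] err 0.8 yaw -173.3 len 114
    side -30:0.4 -20:0.5 -10:0.6 0:0.7 10:0.7 20:0.7 30:0.7 40:0.8 50:0.5 60:-0.3 70:-1.0 80:-0.9 90:-0.2 100:0.0 110:0.0 120:0.0
    top -60:0.0 -50:0.0 -40:0.0 -30:0.6 -20:1.0 -10:0.9 0:0.8 10:0.8 20:0.8 30:0.8 40:0.9 50:0.7 60:0.1 70:-0.1 80:-0.0 90:0.0 100:0.0
[4, 4] z 30
P [550.5  91.7  33.7] err 2.0 yaw 1.8 len 111
    side -110:0.0 -100:0.0 -90:-0.5 -80:-1.0 -70:-1.0 -60:-1.0 -50:-0.8 -40:0.1 -30:1.0 -20:0.8 -10:0.8 0:0.7 10:0.6 20:0.6 30:0.5 40:0.4 50:0.2
    top -70:0.0 -60:0.0 -50:0.0 -40:0.4 -30:1.0 -20:0.9 -10:0.8 0:0.8 10:0.7 20:0.8 30:0.9 40:0.8 50:0.0 60:-0.4 70:-0.1 80:0.0 90:0.0
t 33.8 d tool [ 295.4 -188.1  161.1] rot [-0.  -0.  -0.2] d in target axes [ 295.9 -187.4  160.9]
```

```bash
python3 drive.py '[40, -26, 0, 0, 0, 0, 40, -26, 0, 0, 0, 0, 40, -26, 0, 0, 0, 0, 40, -26, 0, 0, 0, 0, 40, -26, 0, 0, 0, 0, 40, -26, 0, 0, 0, 0, 40, -26, 0, 0, 0, 0, 10, -5, 0, 0, 0, 0]' 50
python3 drive.py '[0, 0, 0, 0, 0, 0, 0, 0, 0, 0, 0, 0]'
python3 -c "
from h import *
go(543.5,-341.5,11,7)"
```

```text
time_s: 34.6
ee_pos: [547.1, -337.7, 172.2]
ee_rot: [-179.9, -0.1, 7.7]
force: [-0.5, 0.7, 0.3]
gripper_width: 49.8
gripper_force: 0.0
time_s: 34.8
ee_pos: [542.9, -342.7, 171.8]
ee_rot: [180.0, 0.1, 7.4]
force: [-0.1, -0.7, 0.7]
gripper_width: 49.7
gripper_force: 0.0
t 34.8 d tool [  0.9  -1.2 160.8] rot [0.  0.1 0.4] d in target axes [  0.8  -1.1 160.8]
```

```bash
python3 drive.py '[0, -1, 30, 0, 0, 0, 0, 0, 40, 0, 0, 0, 0, 0, 40, 0, 0, 0, 0, 0, 30, 0, 0, 0, 0, 0, 14, 0, 0, 0, 0, 0, 6, 0, 0, 0, 0, 0, 0, 0, 0, 0, 0, 0, 0, 0, 0, 0]'
python3 drive.py '[0, 0, 0, 0, 0, 0, 0, 0, 0, 0, 0, 0, 0, 0, 0, 0, 0, 0, 0, 0, 0, 0, 0, 0, 0, 0, 0, 0, 0, 0, 0, 0, -10, 0, 0, 0, 0, 0, -40, 0, 0, 0, 0, 0, -40, 0, 0, 0]' 0 20
python3 drive.py '[0, -40, -30, 0, 0, 5, 0, -45, 0, 0, 0, 0, 0, -45, 0, 0, 0, 0, 0, -45, 0, 0, 0, 0, 0, -45, 0, 0, 0, 0, 0, -45, 0, 0, 0, 0, 0, -45, 0, 0, 0, 0, 0, -45, 0, 0, 0, 0]'
python3 drive.py '[0, 0, 0, 0, 0, 0, 0, 0, 0, 0, 0, 0]'
python3 -c "
from h import *
go(551,38.4,27,2.3)"
```

```text
time_s: 35.6
ee_pos: [544.3, -343.0, 13.4]
ee_rot: [179.9, -0.1, 7.3]
force: [0.2, 0.9, 0.2]
gripper_width: 50.2
gripper_force: 0.0
time_s: 36.4
ee_pos: [542.7, -341.4, 101.7]
ee_rot: [-179.9, 0.1, 7.3]
force: [0.1, -0.4, -0.5]
gripper_width: 29.2
gripper_force: 20.0
time_s: 37.2
ee_pos: [525.2, 14.1, 132.0]
ee_rot: [180.0, -0.0, 2.3]
force: [1.4, -0.2, -0.9]
gripper_width: 29.6
gripper_force: 20.0
time_s: 37.4
ee_pos: [525.5, 13.2, 131.9]
ee_rot: [180.0, -0.0, 2.5]
force: [0.2, 0.3, -0.9]
gripper_width: 29.4
gripper_force: 20.0
t 37.4 d tool [ 26.5 -24.1 104.9] rot [ 0.  -0.   0.2] d in target axes [ 26.5 -24.2 104.9]
```

```bash
python3 drive.py '[26.5, -24, 0, 0, 0, 0, 0, 0, 0, 0, 0, 0, 0, 0, 35, 0, 0, 0, 0, 0, 35, 0, 0, 0, 0, 0, 20, 0, 0, 0, 0, 0, 11, 0, 0, 0, 0, 0, 4, 0, 0, 0, 0, 0, 0, 0, 0, 0]'
python3 drive.py '[0, 0, 0, 0, 0, 0, 0, 0, 0, 0, 0, 0, 0, 0, 0, 0, 0, 0, 0, 0, -10, 0, 0, 0, 0, 0, -30, 0, 0, 0, 0, 0, -50, 0, 0, 0, 0, 0, -50, 0, 0, 0, 0, 0, 0, 0, 0, 0]' 40
python3 -c "
from h import *
go(542.8,254.5,27,2.4)"
```

```text
time_s: 38.2
ee_pos: [552.0, 37.2, 27.5]
ee_rot: [-179.9, -0.1, 2.2]
force: [-0.5, 2.4, -0.7]
gripper_width: 29.5
gripper_force: 20.0
time_s: 39.0
ee_pos: [555.9, 37.6, 174.9]
ee_rot: [180.0, -0.9, 2.3]
force: [0.0, 0.1, -0.9]
gripper_width: 40.3
gripper_force: 0.0
t 39.0 d tool [  -6.7 -217.3  147.8] rot [ 0.  -0.9 -0.1] d in target axes [  -4.  -217.2  147.9]
```

```bash
python3 drive.py '[-1, -40, 0, 0, 0, 0, -1, -45, 0, 0, 0, 0, -1, -45, 0, 0, 0, 0, 0, -45, 0, 0, 0, 0, 0, -42, 0, 0, 0, 0, 0, 0, 0, 0, 0, 0, 0, 0, 0, 0, 0, 0, 0, 0, 0, 0, 0, 0]' 40
python3 -c "
from h import *
go(542.8,254.5,26,2.4)"
```

```text
time_s: 39.8
ee_pos: [539.3, 253.2, 166.5]
ee_rot: [179.9, 0.0, 2.3]
force: [0.2, 1.1, 0.5]
gripper_width: 40.1
gripper_force: 0.0
t 39.8 d tool [  3.7  -1.3 140.5] rot [ 0.1  0.  -0.1] d in target axes [  3.6  -1.2 140.5]
```

```bash
python3 drive.py '[3, -1, 30, 0, 0, 0, 0, 0, 40, 0, 0, 0, 0, 0, 35, 0, 0, 0, 0, 0, 20, 0, 0, 0, 0, 0, 11, 0, 0, 0, 0, 0, 4, 0, 0, 0, 0, 0, 0, 0, 0, 0, 0, 0, 0, 0, 0, 0]'
python3 drive.py '[0, 0, 0, 0, 0, 0, 0, 0, 0, 0, 0, 0, 0, 0, 0, 0, 0, 0, 0, 0, 0, 0, 0, 0, 0, 0, -10, 0, 0, 0, 0, 0, -40, 0, 0, 0, 0, 0, -50, 0, 0, 0, 0, 0, 0, 0, 0, 0]' 0 20
python3 drive.py '[0, 45, 0, 0, 0, 0, 0, 45, 0, 0, 0, 0, 0, 45, 0, 0, 0, 0, 0, 45, 0, 0, 0, 0, 0, 45, 0, 0, 0, 0, 0, 45, 0, 0, 0, 0, 0, 45, 0, 0, 0, 0, 0, 45, 0, 0, 0, 0]'
python3 drive.py '[0, 45, 0, 0, 0, 0, 0, 10, 0, 0, 0, 0, 0, 0, 0, 0, 0, 0, 0, 0, 0, 0, 0, 0]'
python3 -c "
from h import *
go(552,-160,12,2.4)"
```

```text
time_s: 40.6
ee_pos: [543.4, 255.4, 28.0]
ee_rot: [-180.0, -0.1, 2.3]
force: [0.1, 0.7, -0.2]
gripper_width: 39.9
gripper_force: 0.0
time_s: 41.4
ee_pos: [546.8, 257.9, 134.6]
ee_rot: [-179.6, -0.8, 2.3]
force: [1.1, -0.0, 0.3]
gripper_width: 29.8
gripper_force: 20.0
time_s: 42.2
ee_pos: [556.9, -105.7, 126.9]
ee_rot: [-180.0, -0.1, 2.3]
force: [0.4, 0.1, -1.5]
gripper_width: 29.7
gripper_force: 20.0
time_s: 42.6
ee_pos: [559.0, -158.2, 126.6]
ee_rot: [-179.9, 0.0, 2.3]
force: [-0.8, 0.5, -0.8]
gripper_width: 29.6
gripper_force: 20.0
t 42.6 d tool [ -7.    1.7 114.6] rot [-0.1  0.  -0.1] d in target axes [ -7.    1.5 114.6]
```

```bash
python3 drive.py '[0, 0, 35, 0, 0, 0, 0, 0, 35, 0, 0, 0, 0, 0, 25, 0, 0, 0, 0, 0, 12, 0, 0, 0, 0, 0, 5, 0, 0, 0, 0, 0, 2, 0, 0, 0, 0, 0, 0, 0, 0, 0, 0, 0, 0, 0, 0, 0]'
python3 drive.py '[0, 0, 0, 0, 0, 0, 0, 0, 0, 0, 0, 0, 0, -2, 0, 0, 0, 0, 0, -4, 0, 0, 0, 0, 0, -5, 0, 0, 0, 0, 0, -4, 0, 0, 0, 0, 0, -2, 0, 0, 0, 0, 0, -1, 0, 0, 0, 0]' 33
python3 drive.py '[0, 0, 0, 0, 0, 0, 0, 0, 0, 0, 0, 0, 0, 0, 0, 0, 0, 0, 0, 0, 0, 0, 0, 0, 0, 0, 0, 0, 0, 0, 0, 0, 0, 0, 0, 0]' 0 20
python3 drive.py '[0, 0, -10, 0, 0, 0, 0, 0, -40, 0, 0, 0, 0, 0, -40, 0, 0, 0, 0, 0, -20, 0, 0, 0, 0, -40, 0, 0, 0, 0, 0, -45, 0, 0, 0, 0, 0, -45, 0, 0, 0, 0, 0, -45, 0, 0, 0, 0]'
python3 drive.py '[0, -45, 0, 0, 0, 0, 0, -45, 0, 0, 0, 0, 0, -45, 0, 0, 0, 0, 0, -45, 0, 0, 0, 0, 0, -35, 0, 0, 0, 0, 0, 0, 0, 0, 0, 0, 0, 0, 0, 0, 0, 0, 0, 0, 0, 0, 0, 0]'
python3 -c "
from h import *
go(542,254.3,27,2.4)"
```

```text
time_s: 43.4
ee_pos: [560.3, -159.6, 13.9]
ee_rot: [179.9, -0.2, 2.3]
force: [0.6, 0.3, 0.0]
gripper_width: 29.8
gripper_force: 20.0
time_s: 44.2
ee_pos: [558.4, -141.0, 12.7]
ee_rot: [180.0, 0.0, 2.3]
force: [0.8, -0.1, 0.4]
gripper_width: 33.2
gripper_force: 0.0
time_s: 44.8
ee_pos: [558.4, -141.5, 12.7]
ee_rot: [180.0, -0.0, 2.3]
force: [-0.7, 0.2, -0.3]
gripper_width: 29.7
gripper_force: 20.0
time_s: 45.6
ee_pos: [551.2, 34.9, 123.6]
ee_rot: [180.0, -0.1, 2.3]
force: [0.9, -0.9, 0.5]
gripper_width: 29.5
gripper_force: 20.0
time_s: 46.4
ee_pos: [542.6, 247.3, 122.9]
ee_rot: [180.0, 0.0, 2.3]
force: [1.0, -0.3, -0.3]
gripper_width: 29.8
gripper_force: 20.0
t 46.4 d tool [-0.3 -7.1 95.9] rot [ 0.   0.  -0.1] d in target axes [-0.3 -7.  95.9]
```

```bash
python3 drive.py '[0, -7, 0, 0, 0, 0, 0, 0, 30, 0, 0, 0, 0, 0, 30, 0, 0, 0, 0, 0, 20, 0, 0, 0, 0, 0, 11, 0, 0, 0, 0, 0, 4, 0, 0, 0, 0, 0, 0, 0, 0, 0, 0, 0, 0, 0, 0, 0]'
python3 drive.py '[0, 0, 0, 0, 0, 0, 0, 0, 0, 0, 0, 0, 0, 0, 0, 0, 0, 0, 0, 0, -10, 0, 0, 0, 0, 0, -30, 0, 0, 0, 0, 0, -50, 0, 0, 0, 0, 0, -50, 0, 0, 0, 0, 40, 0, 0, 0, 0]' 40
python3 drive.py '[0, 45, 0, 0, 0, 0, 0, 45, 0, 0, 0, 0, 0, 45, 0, 0, 0, 0, 0, 45, 0, 0, 0, 0, 0, 45, 0, 0, 0, 0, 0, 45, 0, 0, 0, 0, 0, 45, 0, 0, 0, 0, 0, 0, 0, 0, 0, 0]'
python3 look.py e
python3 - <<'E'
import cv2,numpy as np
t=cv2.imread("pics/top_e.png");cv2.imwrite("pics/v_e.png",cv2.resize(t[210:370,90:340],(750,480),interpolation=2))
E
```

```text
time_s: 47.2
ee_pos: [543.3, 255.4, 28.7]
ee_rot: [-180.0, -0.1, 2.3]
force: [0.2, -0.5, 0.1]
gripper_width: 29.7
gripper_force: 20.0
time_s: 48.0
ee_pos: [548.8, 220.0, 176.3]
ee_rot: [-179.6, -1.0, 2.6]
force: [0.8, -1.3, -0.1]
gripper_width: 40.1
gripper_force: 0.0
time_s: 48.8
ee_pos: [557.0, -104.3, 168.5]
ee_rot: [179.9, -0.1, 2.0]
force: [0.4, 0.4, 0.4]
gripper_width: 40.2
gripper_force: 0.0
[0, 0] z 15
[5, 5] z 30
P [553.   37.7  32.3] err 0.1 yaw -176.4 len 115
    side -40:0.0 -30:0.2 -20:0.6 -10:0.6 0:0.6 10:0.5 20:0.6 30:0.5 40:0.8 50:0.8 60:0.1 70:-0.7 80:-1.0 90:-0.9 100:0.0 110:0.0
    top -80:0.0 -70:-0.1 -60:-0.7 -50:-1.0 -40:-0.6 -30:0.2 -20:0.9 -10:0.8 0:0.7 10:0.7 20:0.7 30:0.7 40:0.6 50:0.5 60:0.0 70:0.0 80:0.0
P [552.7  91.8  34.1] err 2.1 yaw 2.0 len 110
    side -110:0.0 -100:0.0 -90:-0.5 -80:-1.0 -70:-1.0 -60:-1.0 -50:-0.8 -40:0.2 -30:0.9 -20:0.8 -10:0.7 0:0.7 10:0.6 20:0.7 30:0.4 40:0.9 50:1.0
    top -70:0.0 -60:0.0 -50:0.0 -40:0.3 -30:1.0 -20:0.8 -10:0.8 0:0.8 10:0.7 20:0.7 30:0.9 40:0.7 50:0.0 60:-0.4 70:-0.1 80:0.0 90:0.0
P [552.1 145.8  33.6] err 2.5 ya
[... 250 characters left out ...]
40:0.5 50:-0.3 60:-0.9 70:-0.5 80:0.0 90:0.0
P [548.2 200.2  33.6] err 1.5 yaw 2.3 len 110
    side -110:0.0 -100:0.0 -90:-0.1 -80:-0.8 -70:-1.0 -60:-0.5 -50:0.6 -40:0.9 -30:0.7 -20:0.7 -10:0.7 0:0.7 10:0.6 20:0.6 30:0.7 40:0.3 50:0.0
    top -70:0.0 -60:0.1 -50:0.5 -40:0.7 -30:0.7 -20:0.7 -10:0.7 0:0.7 10:0.7 20:0.9 30:0.6 40:-0.3 50:-1.0 60:-1.0 70:-1.0 80:-0.4 90:0.0
P [547.7 253.9  33.4] err 2.3 yaw 2.3 len 109
    side -110:0.0 -100:0.0 -90:-0.2 -80:-0.9 -70:-1.0 -60:-1.0 -50:-0.8 -40:0.4 -30:0.9 -20:0.8 -10:0.7 0:0.7 10:0.7 20:0.7 30:0.5 40:0.4 50:0.6
    top -60:0.0 -50:0.0 -40:0.4 -30:0.9 -20:0.8 -10:0.7 0:0.7 10:0.7 20:0.8 30:0.9 40:0.7 50:-0.0 60:-0.9 70:-1.0 80:-0.2 90:0.0 100:0.0
```

View pics/v_e.png

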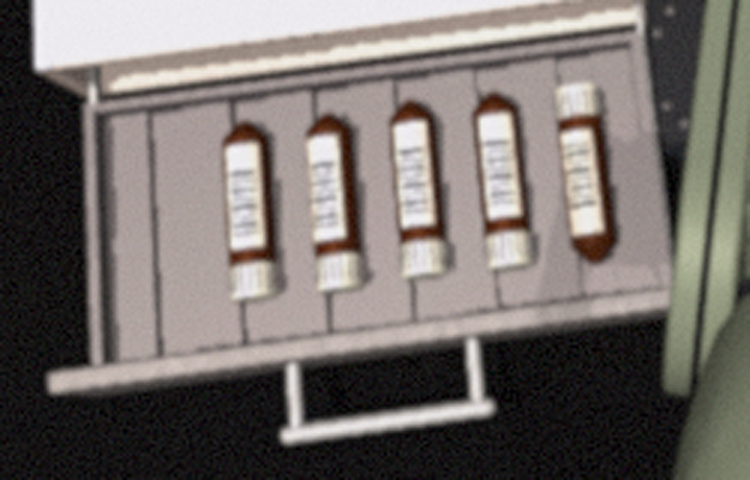

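All five tubes lie in channels with labels up (-9 to +12° of vertical) and the tray is empty. I'll shut the drawer by the handle.

```bash
python3 drive.py '[-19, -34, 0, 0, 0, 0, -19, -34, 0, 0, 0, 0, -19, -34, 0, 0, 0, 0, -19, -34, 0, 0, 0, 0, -19, -34, 0, 0, 0, 0, -19, -34, 0, 0, 0, 0, -19, -34, 0, 0, 0, 0, -19, -34, 0, 0, 0, 0]' 34
python3 drive.py '[0, 0, 0, 0, 0, -8.2, 0, 0, 0, 0, 0, -8.2, 0, 0, 0, 0, 0, -8.2, 0, 0, 0, 0, 0, -8.2, 0, 0, 0, 0, 0, -8.2, 0, 0, 0, 0, 0, -8.2, 0, 0, 0, 0, 0, -8.2, 0, 0, 0, 0, 0, -8.2]'
python3 drive.py '[0, 0, 0, 0, 0, -8.2, 0, 0, 0, 0, 0, -8.2, 0, 0, 0, 0, 0, -8.2, 0, 0, 0, 0, 0, 0, 0, 0, 0, 0, 0, 0]'
python3 - <<'E'
from h import *
for n in C: cv2.imwrite(f"pics/{n}_f.png",env.grab_frame(n))
# handle from earlier crop pixels (750/250=3x): ends
for p in((285,436),(490,406)):
    print(plane("top",(90+p[0]/3,210+p[1]/3),54))
go(407,166,32,92.4)
E
```

```text
time_s: 49.7
ee_pos: [392.1, 168.6, 168.2]
ee_rot: [-180.0, -0.0, 2.4]
force: [0.9, 1.2, 0.3]
gripper_width: 34.2
gripper_force: 0.0
time_s: 50.5
ee_pos: [393.0, 167.5, 168.1]
ee_rot: [180.0, -0.0, 68.4]
force: [0.4, -0.3, -0.2]
gripper_width: 34.0
gripper_force: 0.0
time_s: 51.0
ee_pos: [393.4, 167.0, 167.9]
ee_rot: [180.0, -0.0, 92.4]
force: [-0.4, -0.2, 0.2]
gripper_width: 33.8
gripper_force: 0.0
[404.1 226.7  54. ]
[410.6 103.   54. ]
t 51.1 d tool [ -1.3  13.3 135.8] rot [ 0.  -0.   0.1] d in target axes [ -1.3  13.4 135.8]
```

```bash
python3 drive.py '[-1, 13, 0, 0, 0, 0, 0, 0, 30, 0, 0, 0, 0, 0, 35, 0, 0, 0, 0, 0, 30, 0, 0, 0, 0, 0, 22, 0, 0, 0, 0, 0, 12, 0, 0, 0, 0, 0, 6, 0, 0, 0, 0, 0, 0, 0, 0, 0]'
python3 drive.py '[0, 0, 0, 0, 0, 0, 0, 0, 0, 0, 0, 0, 0, 0, 0, 0, 0, 0, 0, 0, 0, 0, 0, 0]' 0 25
python3 drive.py '[0, 3, 0, 0, 0, 0, 0, 6, 0, 0, 0, 0, 0, 9, 0, 0, 0, 0, 0, 12, 0, 0, 0, 0, 0, 12, 0, 0, 0, 0, 0, 12, 0, 0, 0, 0, 0, 12, 0, 0, 0, 0, 0, 12, 0, 0, 0, 0]'
python3 drive.py '[0, 12, 0, 0, 0, 0, 0, 12, 0, 0, 0, 0, 0, 12, 0, 0, 0, 0, 0, 12, 0, 0, 0, 0, 0, 12, 0, 0, 0, 0, 0, 10, 0, 0, 0, 0, 0, 9, 0, 0, 0, 0, 0, 7, 0, 0, 0, 0]'
python3 drive.py '[0, 6, 0, 0, 0, 0, 0, 5, 0, 0, 0, 0, 0, 4, 0, 0, 0, 0, 0, 3, 0, 0, 0, 0, 0, 2, 0, 0, 0, 0, 0, 0, 0, 0, 0, 0]'
```

```text
time_s: 51.9
ee_pos: [407.3, 165.7, 32.1]
ee_rot: [-179.9, 0.0, 92.5]
force: [0.4, -0.1, -0.1]
gripper_width: 34.0
gripper_force: 0.0
time_s: 52.3
ee_pos: [407.9, 166.1, 33.4]
ee_rot: [179.9, -0.0, 92.5]
force: [0.4, 0.3, 2.0]
gripper_width: 9.1
gripper_force: 25.0
time_s: 53.1
ee_pos: [484.9, 169.6, 33.4]
ee_rot: [-180.0, -0.0, 92.5]
force: [-2.3, 1.7, 4.7]
gripper_width: 9.3
gripper_force: 25.0
time_s: 53.9
ee_pos: [571.3, 173.6, 33.4]
ee_rot: [180.0, -0.1, 92.5]
force: [-2.2, 1.5, 6.0]
gripper_width: 9.6
gripper_force: 25.0
time_s: 54.5
ee_pos: [591.4, 174.5, 33.4]
ee_rot: [179.9, -0.1, 92.5]
force: [-0.2, 1.8, 4.8]
gripper_width: 9.1
gripper_force: 25.0
```

Push on gently until the force shows the stop.

```bash
python3 drive.py '[0, 2, 0, 0, 0, 0, 0, 2, 0, 0, 0, 0, 0, 1, 0, 0, 0, 0, 0, 0, 0, 0, 0, 0]'
python3 drive.py '[0, 1, 0, 0, 0, 0, 0, 1, 0, 0, 0, 0, 0, 0, 0, 0, 0, 0]'
```

```text
time_s: 54.9
ee_pos: [596.1, 174.7, 33.4]
ee_rot: [179.9, -0.1, 92.5]
force: [-0.7, 2.6, 6.0]
gripper_width: 9.3
gripper_force: 25.0
time_s: 55.2
ee_pos: [596.2, 174.7, 33.4]
ee_rot: [-179.8, -0.0, 92.5]
force: [-4.4, 3.5, 8.6]
gripper_width: 9.0
gripper_force: 25.0
```

```bash
python3 drive.py '[0, 1, 0, 0, 0, 0, 0, 1, 0, 0, 0, 0, 0, 1, 0, 0, 0, 0, 0, 0, 0, 0, 0, 0]'
python3 drive.py '[0, 1, 0, 0, 0, 0, 0, 1, 0, 0, 0, 0, 0, 0, 0, 0, 0, 0]'
```

```text
time_s: 55.6
ee_pos: [596.1, 174.7, 33.3]
ee_rot: [-179.5, -0.0, 92.5]
force: [-11.7, 2.1, 13.6]
gripper_width: 9.2
gripper_force: 25.0
time_s: 55.9
ee_pos: [596.1, 174.7, 33.3]
ee_rot: [-179.2, -0.0, 92.5]
force: [-15.4, 3.3, 17.6]
gripper_width: 9.5
gripper_force: 25.0
```

```bash
python3 drive.py '[0, -3, 0, 0, 0, 0, 0, -2, 0, 0, 0, 0, 0, 0, 0, 0, 0, 0, 0, 0, 0, 0, 0, 0]'
python3 drive.py '[0, 0, 0, 0, 0, 0, 0, 0, 0, 0, 0, 0, 0, 0, 0, 0, 0, 0, 0, 0, -10, 0, 0, 0, 0, 0, -40, 0, 0, 0, 0, 0, -45, 0, 0, 0, 0, 0, -45, 0, 0, 0, -40, -10, 0, 0, 0, 0]' 34
python3 drive.py '[-45, -20, 0, 0, 0, 0, -45, -20, 0, 0, 0, 0, -45, -20, 0, 0, 0, 0, -45, -20, 0, 0, 0, 0, -45, -20, 0, 0, 0, 0, -45, -20, 0, 0, 0, 0, 0, 0, 0, 0, 0, 0, 0, 0, 0, 0, 0, 0]'
python3 - <<'E'
from h import *
im={n:env.grab_frame(n) for n in C}
cv2.imwrite("pics/g.png",np.vstack([np.hstack([cv2.resize(im["top"][170:270,90:340],(400,160)),cv2.resize(im["top"],(400,300))[:160]]),cv2.resize(im["side"][180:380,100:500],(800,400))]))
print(env.state()["force"])
E
```

```text
time_s: 56.3
ee_pos: [596.2, 174.7, 33.3]
ee_rot: [-179.8, -0.0, 92.5]
force: [-5.0, 2.1, 8.3]
gripper_width: 9.2
gripper_force: 25.0
time_s: 57.1
ee_pos: [594.7, 137.5, 180.5]
ee_rot: [179.1, -0.2, 92.8]
force: [0.6, -2.1, 0.3]
gripper_width: 34.2
gripper_force: 0.0
time_s: 57.9
ee_pos: [481.3, -142.1, 173.3]
ee_rot: [179.9, -0.0, 92.3]
force: [0.2, 0.3, 0.1]
gripper_width: 33.9
gripper_force: 0.0
[ 0.7 -0.7 -1.1]
```

View pics/g.png

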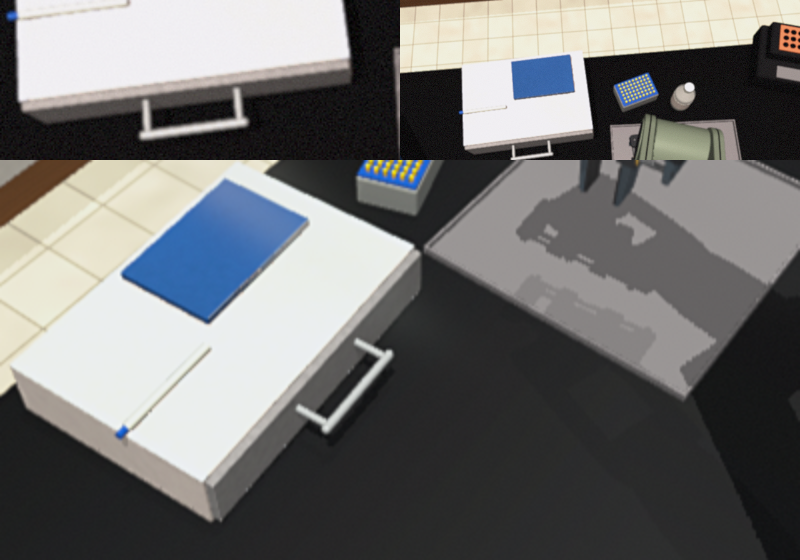

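The drawer is fully shut with its panel flush against the unit, the tip box and bottle are where they were, and the arm is clear. I'm handing in.

```bash
python3 -c "
from workcell import env
print(env.job_done())"
```

```text
the job is handed in; nothing more can be done
None
```

I laid the three tray tubes in channels and turned the one stored tube that needed it; all five labels measured within about 12° of straight up before I pushed the drawer fully shut, and I handed the job in at about 58 s with no verdict shown.

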